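Roll-check hub axles on a sine plate

ROBOT

A 6-joint arm with a two-finger parallel gripper is mounted at the origin on a cart in front of the work surface, level with it; the furniture and walls round the work are solid. World frame = base frame: x ahead of the robot, y to its left, z up, the work surface at z = 0. Lengths are in m, angles in rad, forces in N, time in s.
With the tool pointing down it reaches from about 0.25 to 0.725 m from the base axis. Payload 4 kg.
Tool frame: the origin (TCP) lies midway between the tips of the shut fingers; the grasp point (between the pads) lies bot.tcp_to_grasp behind it (bot.tcp_to_grasp is the distance from the TCP to the grasp point, in m); z points along the fingers, y is the line along which they close (so a half turn about z gives the same grasp; the last joint's range is limited). The gripper opens to 85 mm and grips with 20 to 120 N. Pads are 22 mm wide; open, the fingers measure 114 mm over their backs; the gripper's body (76 mm by 85 mm) begins 54 mm behind the grasp point. The pads swing forward as they close: fully open they stand 13 mm farther back than shut.
Start: joints at [1.202, 0.241, 0.005, 1.335, 0, 1.571], TCP at [0.18, 0.466, 0.231] pointing down, gripper open.
Joint ranges: [-2.72, 2.72], [-1.05, 1.87], [-1.09, 1.28], [-1.99, 2.15], [-1.42, 1.44], [-3.14, 3.14]. Speed limits (rad/s): [2.79, 2.79, 3.14, 3.14, 3.14, 3.14].

INTERFACE

Orientations are given as a unit quaternion [x, y, z, w].
In Python, from workcell import readout, camera, bot gives the robot as it stands. The module is installed in compiled form; this text tells all that it offers.
- The arm moves only by the tool jog_arm, never from a script. Its argument "motion" is a list of rows, each an object of numbers: "x", "y", "z": the shift along the tool's x, y, z in mm; "spin": the turn about the tool's z in degrees; "fingers": the closure, from -1 (fully open) to 1 (shut). A call has 1 to 8 rows; each row is the pose to reach, as a shift and turn from the pose commanded when the call began, along the tool's axes at that moment; what a row does not reach only later rows make up. A row lasts 1/8 s, in which the tool goes at most 62.5 mm and 10.7 degrees, less where a joint would pass 70% of its speed; a pose out of reach is approached as far as the arm can. A call with a gripper value outside its range is refused whole. The fingers move at their own pace and stop on an object; the grip force is fixed at half the most. Time passes only in rows, so rows that repeat a pose let the fingers close. It gives the time, the measured TCP pose, the force, the opening and the grip force at its end, in the units of the state.
- readout.get_obs(): the state, without advancing time (a new reading comes with each control period).
- camera(name): name is "side" or "top" or "wrist"; returns a dict with "pixels" (400x640x3 uint8, red, green, blue), "K" (3x3 intrinsics, pixels), "dist" ([k1, k2, p1, p2, k3] as OpenCV has them; the pictures are not rectified), "rvec" (rotation vector, rad) and "tvec" (3), from world to camera coordinates, as OpenCV has them. Camera axes: x right, y down, z forward; pixel columns grow to the right and rows downward; lengths in m; the calibration is good to about 2 mm. A picture is of the moment at which its call begins. There is no depth.
- bot.job_done(): hands the job in; it is judged then, once.
The state is a dict: "clock": time; "joint_pos": joint angles; "joint_vel": joint speeds; "tau": joint torques, N m; "eef_pos": TCP position; "tool_rot": TCP orientation; "ft_force": force on the tool from outside, world axes, zero at the start; "ft_torque": the same for the moment, N m; "grip_width": finger opening in m; "grasp_force": force on a finger pad.
Only numpy, scipy, OpenCV 4.12 (cv2) and the standard library are available. Lean on these libraries where they do the work, as an engineer would, in place of code of your own. Each camera call takes 0.05 s, during which the arm holds its last target. There are 200 camera calls.

TASK

Roll-check the hub axles on the sine plate: swing the plate fully open by its handle, stack the two square gauge blocks (16 and 10 mm) from the cluttered parts tray on the base where the plate's free roller comes down, and lower the plate onto them so that it stands at 15 degrees. Lay each axle from the rack across the plate's upper half, beside the handle or higher, and let go so that it rolls by itself into the catch tray; never touch an axle once it is over the lower half or in that tray, and leave the axles there. When all have rolled, open the plate again, put both blocks back into the parts tray with the bar and the bearing cup, lower the plate flat, and keep the oil bottle standing throughout.

Things in the scene. Friction and masses are not known exactly. Their poses are not given: they have to be found in the camera images.
- sine_base: grey fixed base of the sine plate; origin on the worktop straight under the hinge axis, x uphill from the hinge to the plate's free end, z up, robot's side at -y. Hinge axis along y at x = 0, z = 22 mm. Its flat top (z = 14 mm) runs from x = 2 to 135 mm, y = -60 to 60 mm
- catch_tray: aluminium tray fixed to the base below the plate's hinge end, same origin and axes as the base: x = -21 to -111 mm, 116 mm wide inside, walls 46 to 50 mm high, its rubber floor sloping down away from the plate from z = 35 to 11 mm
- sine_plate (a joint): angle of the steel plate (0.7 kg), rad: 0 lying flat, growing as its free end is lifted (about 7 N at the handle); at 1.85, fully open, it leans past upright on a stop and stays by itself; below about 1.3 it falls shut. It spans 9 mm behind to 115 mm ahead of the hinge axis, 116 mm wide; at angle 0 its top is 22 mm above the axis
- free_roller (a point): middle of the steel roller (16 mm diameter, along y) under the plate's free end, 100 mm from the hinge axis, level with it at angle 0, where it rests on the base top. A stack h mm high on the base under it sets the angle asin(h / 100): 26 mm gives 15 degrees, with the roller then over base x = 97 mm
- plate_handle (a point): middle of the round steel bar handle (12 mm thick, 60 mm long, along the hinge axis, black ball at its end) on the plate's robot side, at base y = -90 mm; 75 mm from the hinge axis along the plate and 14 mm above it at angle 0. It may turn between the fingers as the plate swings. x: along the plate to its free end, z: out of its top face
- thick_block_center (a point): centre of the thicker of the two square steel gauge blocks, 30 x 30 x 16 mm, with a dark hole spot in its faces; axes along its edges, z through its thickness
- thin_block_center (a point): centre of the thinner square steel gauge block, 30 x 30 x 10 mm, same look
- parts_tray: grey plastic tray with a low rim, 122 x 160 x 8 mm outside, rim and floor 3 mm thick, fixed; origin at the centre of its underside. The blocks lie on its floor at four places (x about 30 mm, y about 35 mm either side of the middle) shared with the bar and the cup
- parallel: rectangular steel bar 46 x 12 x 22 mm in the parts tray; not wanted; origin at the centre of its underside
- loose_cup: steel bearing cup, ring of 44 mm diameter and 18 mm height in the parts tray; not wanted; origin at the centre of its underside.
- nut: small dark hex nut, 20 mm across corners, 8 mm high, loose near the middle of the parts tray; not wanted; origin at the centre of its underside
- axle_rack: fixed wooden rack, 90 x 206 mm, two notched rails 68 mm apart (39 mm high at their points) on an 8 mm board; origin at the centre of its underside; the axles lie across it along its x, in four notches 44 mm apart along its y
- bottle_oil: standing green oil bottle with a red tip, 42 mm across and 127 mm high, loose; origin at the centre of its underside, z up
- axle_0_center (a point): centre of a hub axle: round steel bar, 18 mm diameter, 100 mm long along its x, threaded ends, about 0.11 kg; absent in some starts. In the rack its centre is 30 mm above the worktop and the rails leave its middle 50 mm free. It rolls by itself on slopes of more than about 9 degrees
- axle_1_center (a point): centre of a hub axle: round steel bar, 18 mm diameter, 100 mm long along its x, threaded ends, about 0.11 kg; absent in some starts. In the rack its centre is 30 mm above the worktop and the rails leave its middle 50 mm free. It rolls by itself on slopes of more than about 9 degrees
- axle_2_center (a point): centre of a hub axle: round steel bar, 18 mm diameter, 100 mm long along its x, threaded ends, about 0.11 kg; absent in some starts. In the rack its centre is 30 mm above the worktop and the rails leave its middle 50 mm free. It rolls by itself on slopes of more than about 9 degrees
- axle_3_center (a point): centre of a hub axle: round steel bar, 18 mm diameter, 100 mm long along its x, threaded ends, about 0.11 kg; absent in some starts. In the rack its centre is 30 mm above the worktop and the rails leave its middle 50 mm free. It rolls by itself on slopes of more than about 9 degrees
Things that resemble listed ones, but are neither listed nor needed, are in the scene too. What is shaped like the part that bears thin_block_center but blue is not meant.

How it is judged:
On the way, in this order (a step that is already met when the one before it is completed fails the run):
1. the plate rests at 15 degrees on the two stacked gauge blocks (value of joint sine_plate between 0.249 and 0.277 rad and velocity of joint sine_plate between -0.05 and 0.05 rad/s and x of thick_block_center in the frame of sine_base between 0.079 and 0.114 m and y of thick_block_center in the frame of sine_base between -0.05 and 0.05 m and z of thick_block_center in the frame of sine_base between 0.014 and 0.045 m and x of thin_block_center in the frame of sine_base between 0.079 and 0.114 m and y of thin_block_center in the frame of sine_base between -0.05 and 0.05 m and z of thin_block_center in the frame of sine_base between 0.014 and 0.045 m and contact force between thick_block and thin_block above 1.5 N and contact force between the fingers and anything else below 0.5 N), for 0.3 s.
2. every axle has rolled into the catch tray, the plate still set at 15 degrees on its blocks (value of joint sine_plate between 0.249 and 0.277 rad and velocity of joint sine_plate between -0.05 and 0.05 rad/s and x of thick_block_center in the frame of sine_base between 0.079 and 0.114 m and y of thick_block_center in the frame of sine_base between -0.05 and 0.05 m and z of thick_block_center in the frame of sine_base between 0.014 and 0.045 m and x of thin_block_center in the frame of sine_base between 0.079 and 0.114 m and y of thin_block_center in the frame of sine_base between -0.05 and 0.05 m and z of thin_block_center in the frame of sine_base between 0.014 and 0.045 m and contact force between thick_block and thin_block above 1.5 N and x of axle_0_center in the frame of sine_base between -0.112 and -0.016 m and y of axle_0_center in the frame of sine_base between -0.058 and 0.058 m and z of axle_0_center in the frame of sine_base between 0.01 and 0.075 m and linear speed of each of axle_0, axle_1, axle_2, axle_3 below 0.02 m/s and x of axle_1_center in the frame of sine_base between -0.112 and -0.016 m and y of axle_1_center in the frame of sine_base between -0.058 and 0.058 m and z of axle_1_center in the frame of sine_base between 0.01 and 0.075 m and x of axle_2_center in the frame of sine_base between -0.112 and -0.016 m and y of axle_2_center in the frame of sine_base between -0.058 and 0.058 m and z of axle_2_center in the frame of sine_base between 0.01 and 0.075 m and x of axle_3_center in the frame of sine_base between -0.112 and -0.016 m and y of axle_3_center in the frame of sine_base between -0.058 and 0.058 m and z of axle_3_center in the frame of sine_base between 0.01 and 0.075 m), for 0.2 s.
At the end, for the whole second after the job is handed in: Every axle present lies still inside the catch tray; the plate lies flat (under 0.03 rad); both square blocks, the bar and the bearing cup are inside the parts tray (x of axle_0_center in the frame of sine_base between -0.112 and -0.016 m and y of axle_0_center in the frame of sine_base between -0.058 and 0.058 m and z of axle_0_center in the frame of sine_base between 0.01 and 0.075 m and linear speed of each of axle_0, axle_1, axle_2, axle_3 below 0.02 m/s and x of axle_1_center in the frame of sine_base between -0.112 and -0.016 m and y of axle_1_center in the frame of sine_base between -0.058 and 0.058 m and z of axle_1_center in the frame of sine_base between 0.01 and 0.075 m and x of axle_2_center in the frame of sine_base between -0.112 and -0.016 m and y of axle_2_center in the frame of sine_base between -0.058 and 0.058 m and z of axle_2_center in the frame of sine_base between 0.01 and 0.075 m and x of axle_3_center in the frame of sine_base between -0.112 and -0.016 m and y of axle_3_center in the frame of sine_base between -0.058 and 0.058 m and z of axle_3_center in the frame of sine_base between 0.01 and 0.075 m and value of joint sine_plate below 0.03 rad and x of parallel in the frame of parts_tray between -0.061 and 0.061 m and y of parallel in the frame of parts_tray between -0.08 and 0.08 m and z of parallel in the frame of parts_tray between -0.005 and 0.03 m and x of loose_cup in the frame of parts_tray between -0.061 and 0.061 m and y of loose_cup in the frame of parts_tray between -0.08 and 0.08 m and z of loose_cup in the frame of parts_tray between -0.005 and 0.03 m and x of thick_block_center in the frame of parts_tray between -0.061 and 0.061 m and y of thick_block_center in the frame of parts_tray between -0.08 and 0.08 m and z of thick_block_center in the frame of parts_tray between -0.005 and 0.03 m and x of thin_block_center in the frame of parts_tray between -0.061 and 0.061 m and y of thin_block_center in the frame of parts_tray between -0.08 and 0.08 m and z of thin_block_center in the frame of parts_tray between -0.005 and 0.03 m); the robot touches nothing.
It fails at once if the fingers touch an axle that is on or above the lower half of the plate or in the catch tray: it must roll there by itself ((contact force between the fingers and axle_0 above 0.3 N and x of axle_0_center in the frame of sine_base between -0.13 and 0.042 m and y of axle_0_center in the frame of sine_base between -0.07 and 0.07 m and z of axle_0_center in the frame of sine_base between 0 and 0.25 m) or (contact force between the fingers and axle_1 above 0.3 N and x of axle_1_center in the frame of sine_base between -0.13 and 0.042 m and y of axle_1_center in the frame of sine_base between -0.07 and 0.07 m and z of axle_1_center in the frame of sine_base between 0 and 0.25 m) or (contact force between the fingers and axle_2 above 0.3 N and x of axle_2_center in the frame of sine_base between -0.13 and 0.042 m and y of axle_2_center in the frame of sine_base between -0.07 and 0.07 m and z of axle_2_center in the frame of sine_base between 0 and 0.25 m) or (contact force between the fingers and axle_3 above 0.3 N and x of axle_3_center in the frame of sine_base between -0.13 and 0.042 m and y of axle_3_center in the frame of sine_base between -0.07 and 0.07 m and z of axle_3_center in the frame of sine_base between 0 and 0.25 m)).
It fails at once if the oil bottle is knocked over (angle between bottle_oil's own z axis and vertical above 0.6 rad).
Of axle_0, axle_1, axle_2, axle_3 only 2 to 4 are there at a start; the rules pass over those that are not, and their reading is None.
At some moment in a run one of thick_block, thin_block may be knocked a few centimetres aside while the robot is not near it.
Once in a run the grip may slacken for a moment while it holds something.
It also fails if it takes over 210 s, if anything falls off the work surface, if the arm or the gripper's body presses on something with over 40 N, if the wrist force passes 120 N, or if a joint passes its speed limit or range.

## Working session

There is one attempt and no reset: what is moved stays moved. The work goes in short steps, Python scripts to look and compute and a tool call to move; the robot and the scene stay as the last step left them, time stands still between calls to the robot, and variables do not carry over. Pictures are saved under pics/ and viewed, at most 14 in all, crops included, and the job is handed in when it is done.

Besides the shell and the picture viewer there is one more tool, called after "Emit:" in YAML: its name, and indented under it one key for each argument. jog_arm: Moves the arm, as the interface text tells. Its arguments: {"type":"object","properties":{"motion":{"type":"array"}},"required":["motion"]}

```bash
mkdir -p pics
cat > h.py <<'E'
import numpy as np, cv2
from workcell import readout, camera, bot
from scipy.spatial.transform import Rotation as R
def snap(n,f=None):
    c=camera(n)
    if f: cv2.imwrite('pics/'+f,c['pixels'][:,:,::-1])
    return c
def ray(c,u,v):
    K=np.array(c['K']);p=cv2.undistortPoints(np.array([[[u,v]]],float),K,np.array(c['dist']))[0,0]
    Rm=cv2.Rodrigues(np.array(c['rvec'],float))[0];t=np.array(c['tvec'],float).ravel()
    return -Rm.T@t, Rm.T@np.array([p[0],p[1],1])
def at(c,u,v,z):
    o,d=ray(c,u,v);return o+d*(z-o[2])/d[2]
def proj(c,P):
    return cv2.projectPoints(np.array(P,float).reshape(-1,3),np.array(c['rvec'],float),np.array(c['tvec'],float),np.array(c['K']),np.array(c['dist']))[0][:,0]
E
python3 - <<'E'
from h import *
o=readout.get_obs();print(o['eef_pos'],o['tool_rot'],o['grip_width'],o['clock'],bot.tcp_to_grasp)
import pickle
for n in('top','side'):
    c=snap(n,n+'0.png');pickle.dump(c,open(n+'.pkl','wb'));print(n,ray(c,320,200))
E
```

```text
[0.18002884 0.46577335 0.23039096] [ 1.83376850e-01  9.83042096e-01 -1.06262365e-03 -1.96858637e-04] 0.08534937573807641 0.0 0.0187
top (array([ 0.238044  , -0.31636191,  1.22679795]), array([ 0.24866635,  0.01563897, -0.96872215]))
side (array([ 0.13917738, -1.00201213,  0.47024059]), array([ 0.41311991,  0.76243108, -0.49862755]))
```

View pics/top0.png

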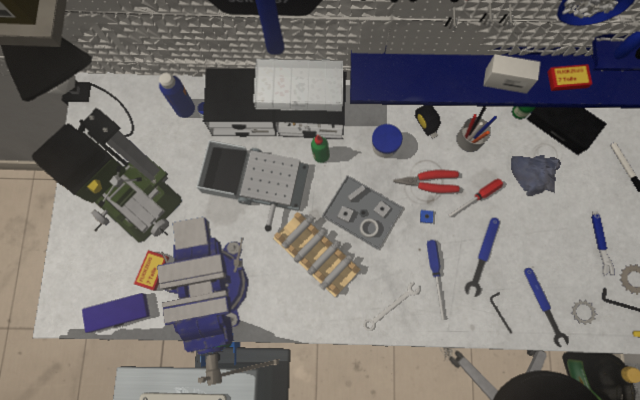

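View pics/side0.png

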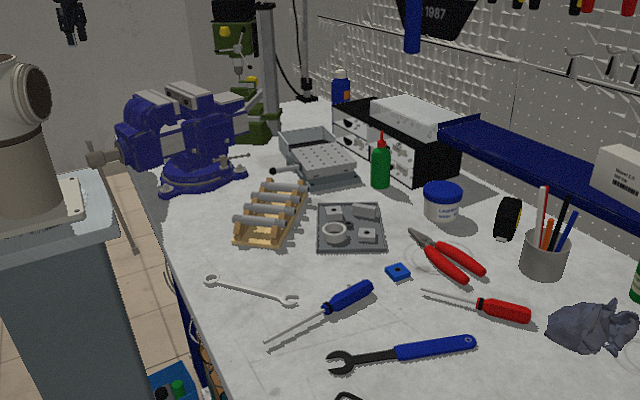

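The top view shows the catch tray at (222,170), plate (273,178), handle ball (268,228), rack (318,255), parts tray (363,212), oil bottle (320,148). I need enlargements.

Run:
```python
from h import *
import pickle
c=pickle.load(open('top.pkl','rb'));s=pickle.load(open('side.pkl','rb'))
a=cv2.resize(c['pixels'][125:305,190:410],None,fx=3.6,fy=3.33,interpolation=cv2.INTER_CUBIC)
cv2.imwrite('pics/topc.png',a[:,:,::-1])
b=cv2.resize(s['pixels'][110:270,220:420],None,fx=4,fy=3.75,interpolation=cv2.INTER_CUBIC)
cv2.imwrite('pics/sidec.png',b[:,:,::-1])
for u,v in [(273,178),(268,228),(318,255),(363,212),(200,190)]: print(u,v,at(c,u,v,0.0))
print(proj(c,[[0.18,.466,.23],[0,0,0]]))
```

```text
273 178 [ 0.60709474 -0.1772447   0.        ]
268 228 [ 0.47911739 -0.17097692  0.        ]
318 255 [ 0.41543023 -0.29527694  0.        ]
363 212 [ 0.52489037 -0.40345755  0.        ]
200 190 [0.57152855 0.00281095 0.        ]
[[-102.91476186  356.12926441]
 [ 179.61890832  438.65038566]]
```

View pics/topc.png

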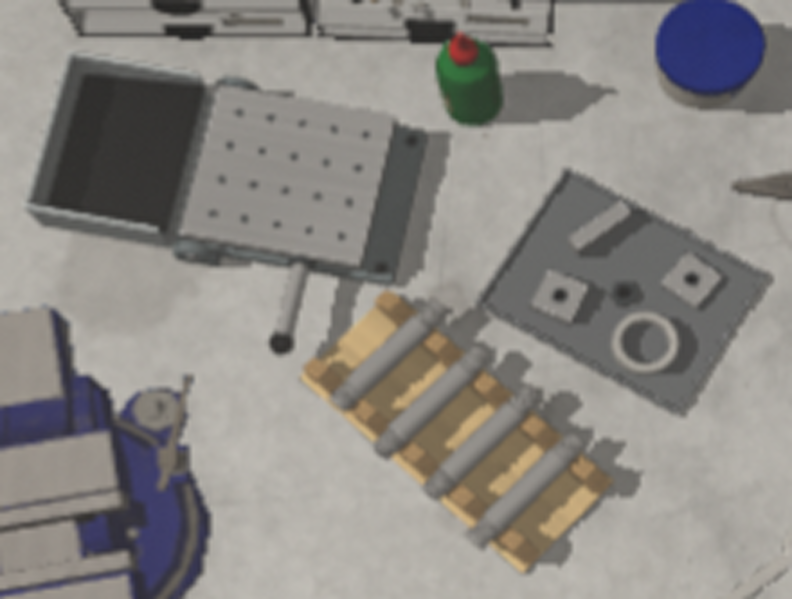

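View pics/sidec.png

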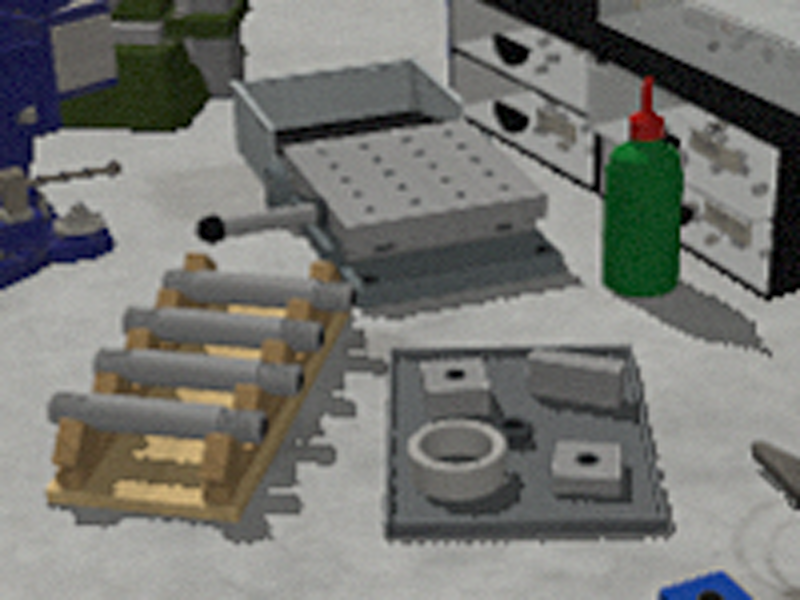

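The crops show four axles in the rack, the thick block at top-crop (560,295), the thin at (692,279), bar (600,228), cup (645,342), nut (626,292), bottle base about (472,110). Fitting poses.

```bash
cat >> h.py <<'E'
from scipy.optimize import least_squares
def loc(p,P):
    c,s=np.cos(p[2]),np.sin(p[2]);P=np.atleast_2d(np.array(P,float))
    return np.c_[p[0]+c*P[:,0]-s*P[:,1],p[1]+s*P[:,0]+c*P[:,1],P[:,2]]
def fit(p0,obs):
    f=lambda p:np.concatenate([(proj(c,loc(p,P))-np.array(uv,float)).ravel() for c,P,uv in obs])
    r=least_squares(f,p0,loss='soft_l1');return r.x,f(r.x).reshape(-1,2)
E
python3 - <<'E'
from h import *
import pickle
c=pickle.load(open('top.pkl','rb'));s=pickle.load(open('side.pkl','rb'))
T=lambda L:[(190+X/3.6,125+Y/3.33) for X,Y in L]
S=lambda L:[(220+X/4,110+Y/3.75) for X,Y in L]
pl=np.array([[-9,58,44],[115,58,44],[115,-58,44],[-9,-58,44],])/1e3
ball=np.array([[75,-122,36]])/1e3
p,r=fit([.63,-.1,-1.75],[(c,pl,T([(215,85),(398,118),(362,268),(178,233)])),(s,pl,S([(455,120),(547,195),(347,232),(283,150)]))])
print('base',p.round(4));print(r.round(1).tolist());print('ball',proj(c,loc(p,ball)),T([(281,343)]),proj(s,loc(p,ball)),S([(211,229)]))
tr=np.array([[-61,80,8],[-61,-80,8],[61,-80,8],[61,80,8]])/1e3
q,r=fit([.52,-.4,-.5],[(c,tr,T([(482,302),(685,415),(772,278),(568,170)])),(s,tr[[1,3]],S([(388,540),(632,347)])) ])
print('tray',q.round(4),r.round(1).tolist())
def inv(p,P):
    d=np.array(P)[:2]-p[:2];cc,ss=np.cos(p[2]),np.sin(p[2]);return np.array([cc*d[0]+ss*d[1],-ss*d[0]+cc*d[1]])
for n,uv,z in [('thick',(560,295),.019),('thin',(692,279),.013),('nut',(626,292),.008),('cup',(645,342),.021),('bar',(600,228),.025)]:
    w=at(c,*T([uv])[0],z);print(n,w.round(4),inv(q,w).round(4))
for e in [((430,312),(345,398)),((480,355),(388,445)),((525,400),(437,487)),((572,443),(478,535))]:
    a,b=[at(c,*t,.033) for t in T(e)];print('axle',((a+b)/2).round(4),np.linalg.norm(a-b).round(3),np.degrees(np.arctan2(*(a-b)[[1,0]])).round(1))
w=at(c,*T([(472,112)])[0],.0);print('bottle',w,inv(p,w))
E
```

```text
base [ 0.6035 -0.1236 -1.7341]
[[0.8, 0.2], [-0.3, -0.8], [0.2, -0.4], [0.6, 0.7], [1.9, -0.3], [-0.2, -0.1], [-0.6, -0.9], [-1.4, -0.8]]
ball [[269.03909306 228.49916306]] [(268.05555555555554, 228.00300300300302)] [[272.15631464 171.74989542]] [(272.75, 171.06666666666666)]
tray [ 0.5231 -0.4059 -0.51  ] [[-0.4, 1.0], [0.4, 0.1], [0.5, -1.2], [0.6, -0.5], [-0.5, -2.0], [-0.1, 0.2]]
thick [ 0.5155 -0.3598  0.019 ] [-0.0292  0.0366]
thin [ 0.531  -0.4494  0.013 ] [ 0.0282 -0.0341]
nut [ 0.5213 -0.4051  0.008 ] [-0.0019 -0.0001]
cup [ 0.4815 -0.4171  0.021 ] [-0.0309 -0.03  ]
bar [ 0.5651 -0.3859  0.025 ] [0.0269 0.038 ]
axle [ 0.4657 -0.246   0.033 ] 0.084 -40.2
axle [ 0.434  -0.2778  0.033 ] 0.088 -41.5
axle [ 0.4036 -0.3094  0.033 ] 0.084 -41.6
axle [ 0.3723 -0.3388  0.033 ] 0.089 -42.2
bottle [ 0.66102409 -0.29657422  0.        ] [0.16131315 0.08491554]
```

```bash
cat >> h.py <<'E'
BASE=np.array([.6035,-.1236,-1.7341]); TRAY=np.array([.5231,-.4059,-.51])
def go(P,yaw=None):
    """shift in tool axes (mm) and spin (deg) to bring TCP to world P, tool y along world yaw (mod pi)"""
    o=readout.get_obs();Rm=R.from_quat(o['tool_rot']).as_matrix()
    d=Rm.T@(np.array(P)-o['eef_pos'])*1e3
    y=np.arctan2(Rm[1,1],Rm[0,1]);sp=0
    if yaw is not None: sp=-np.degrees((yaw-y+np.pi/2)%np.pi-np.pi/2)
    print('shift',d.round(1),'spin',round(sp,1),'| tcp',np.array(o['eef_pos']).round(4),'yaw_y',round(np.degrees(y),1),'q6',round(o['joint_pos'][5],2),'w',round(o['grip_width'],4),'t',round(o['clock'],2))
E
python3 - <<'E'
from h import *
import pickle
c=pickle.load(open('top.pkl','rb'));s=pickle.load(open('side.pkl','rb'))
for a,b in [((190,235),(188,92)),((75,160),(235,10))]:
    o1,d1=ray(c,*a);o2,d2=ray(s,*b)
    k=np.linalg.lstsq(np.c_[d1,-d2],o2-o1,rcond=None)[0];print(o1+d1*k[0],o2+d2*k[1])
h=loc(BASE,[[.075,-.093,.0]])[0];print(h)
go([h[0],h[1],.25],BASE[2]);go([h[0],h[1],.4],BASE[2])
E
```

```text
[ 0.42127307 -0.0369577   0.20172881] [ 0.35448225 -0.02467992  0.19313665]
[0.53399254 0.15024538 0.32717762] [0.53844545 0.14878816 0.32788668]
[ 0.4995439  -0.18248234  0.        ]
shift [-531.7 -489.6  -18.6] spin -11.8 | tcp [0.1801 0.4659 0.2305] yaw_y 68.9 q6 1.57 w 0.0853 t 0.1
shift [-531.7 -489.9 -168.6] spin -11.8 | tcp [0.1801 0.4659 0.2305] yaw_y 68.9 q6 1.57 w 0.0853 t 0.1
```

Emit:
jog_arm:
  motion:
    - {"z": -60}
    - {"z": -120}
    - {"x": -50,"y": -40,"z": -170}
    - {"x": -100,"y": -85,"z": -170}
    - {"x": -150,"y": -130,"z": -170}
    - {"x": -195,"y": -175,"z": -170}
    - {"x": -240,"y": -215,"z": -170}
    - {"x": -280,"y": -255,"z": -170}

```text
validation failed for argument at $.mo...
```

Emit:
jog_arm:
  motion:
    - {"x": -40,"y": -40}
    - {"x": -80,"y": -80}
    - {"x": -120,"y": -120}
    - {"x": -160,"y": -160}
    - {"x": -200,"y": -200}
    - {"x": -250,"y": -235,"spin": -6}
    - {"x": -250,"y": -235,"z": 60,"spin": -12}
    - {"x": -250,"y": -235,"z": 120,"spin": -12}

```text
validation failed for argument at $.mo...
```

Run:
```python
from h import *
import pickle
h=loc(BASE,[[.075,-.093,.0]])[0]
go([h[0],h[1],.25],BASE[2])
c=snap('wrist','w1.png');pickle.dump(c,open('w1.pkl','wb'))
print(ray(c,320,200),proj(c,loc(BASE,[[.075,-.093,.036],[.115,-.058,.044]])))
```

```text
shift [-531.7 -489.6  -18.6] spin -11.8 | tcp [0.1801 0.4659 0.2305] yaw_y 68.9 q6 1.57 w 0.0853 t 0.1
(array([0.10707935, 0.49427463, 0.37316369]), array([ 0.29195844, -0.10307019, -0.95094833])) [[ 48.65208449 460.96167431]
 [ 35.2759416  480.27979974]]
```

View pics/w1.png

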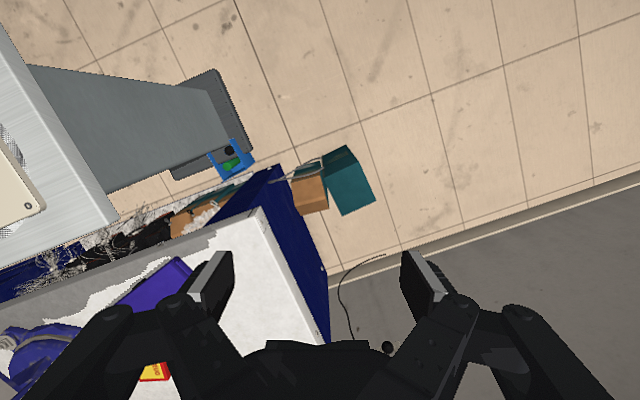

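The wrist view shows floor and bench corner, with the fingers at (212,275) and (430,275). The arm hasn't moved: the rows were refused, so I'll give all keys.

Emit:
jog_arm:
  motion:
    - {"x": 0,"y": 0,"z": -60,"spin": 0,"fingers": -1}
    - {"x": 0,"y": 0,"z": -120,"spin": 0,"fingers": -1}
    - {"x": -50,"y": -40,"z": -170,"spin": 0,"fingers": -1}
    - {"x": -90,"y": -80,"z": -170,"spin": 0,"fingers": -1}
    - {"x": -135,"y": -120,"z": -170,"spin": 0,"fingers": -1}
    - {"x": -180,"y": -160,"z": -170,"spin": 0,"fingers": -1}
    - {"x": -225,"y": -200,"z": -170,"spin": 0,"fingers": -1}
    - {"x": -270,"y": -240,"z": -170,"spin": 0,"fingers": -1}

```text
clock: 1.15
eef_pos: [0.3458, 0.1437, 0.4012]
tool_rot: [0.183, 0.983, 0.0, 0.0]
ft_force: [1.0, 0.3, 0.1]
grip_width: 0.0856
grasp_force: 0.0
```

Emit:
jog_arm:
  motion:
    - {"x": -44,"y": -42,"z": 0,"spin": 0,"fingers": -1}
    - {"x": -88,"y": -84,"z": 0,"spin": 0,"fingers": -1}
    - {"x": -132,"y": -126,"z": 0,"spin": 0,"fingers": -1}
    - {"x": -176,"y": -168,"z": 0,"spin": 0,"fingers": -1}
    - {"x": -220,"y": -210,"z": 0,"spin": 0,"fingers": -1}
    - {"x": -262,"y": -250,"z": 0,"spin": -6,"fingers": -1}
    - {"x": -262,"y": -250,"z": 60,"spin": -12,"fingers": -1}
    - {"x": -262,"y": -250,"z": 120,"spin": -12,"fingers": -1}

```text
clock: 2.15
eef_pos: [0.5006, -0.1835, 0.2795]
tool_rot: [0.08, 0.997, -0.0, 0.001]
ft_force: [0.6, -0.2, -0.6]
grip_width: 0.0854
grasp_force: 0.0
```

Run:
```python
from h import *
import pickle
h=loc(BASE,[[.075,-.093,.0]])[0]
go([h[0],h[1],.25],BASE[2])
c=snap('wrist','w2.png');pickle.dump(c,open('w2.pkl','wb'))
print(ray(c,320,200),proj(c,loc(BASE,[[.075,-.093,.036],[.115,-.058,.044],[-.009,-.058,.044],[.115,.058,.044]])))
```

```text
shift [ 1.3  0.9 29.5] spin 0.1 | tcp [ 0.5006 -0.1835  0.2795] yaw_y 80.8 q6 -0.19 w 0.0854 t 2.15
(array([ 0.42314302, -0.17083249,  0.42210395]), array([ 0.30865217, -0.03936833, -0.95044721])) [[317.49227083 165.79611158]
 [288.31087105 192.03315046]
 [378.55440459 192.216006  ]
 [290.52910642 266.29387112]]
```

View pics/w2.png

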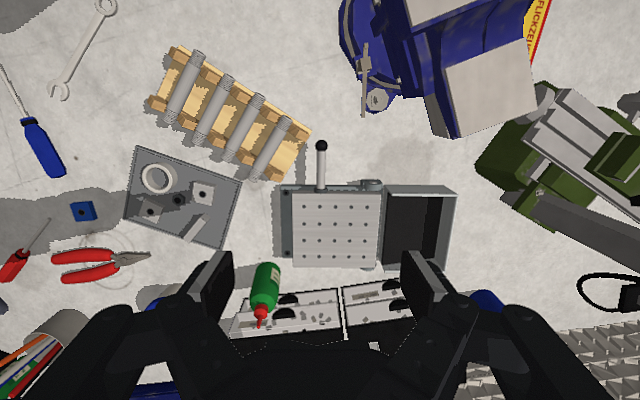

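Wrist view: plate corners about (292,193),(379,193),(377,270),(291,266); handle bar along u≈320 with ball at (320,146); tray with thick block (203,191), thin (150,211), cup (157,178), nut (180,200). I'll refit with subpixel corners.

Run:
```python
from h import *
import pickle
c=pickle.load(open('top.pkl','rb'));s=pickle.load(open('side.pkl','rb'));w=pickle.load(open('w2.pkl','rb'))
def corners(c,L):
    g=cv2.cvtColor(c['pixels'],cv2.COLOR_RGB2GRAY);a=np.array(L,np.float32).reshape(-1,1,2)
    return cv2.cornerSubPix(g,a,(4,4),(-1,-1),(3,40,.01))[:,0]
pl=np.array([[115,-58,44],[-9,-58,44],[-9,58,44],[115,58,44]])/1e3
u=corners(w,[(292,193),(379,193),(377,270),(291,266)]);print(u)
g=cv2.cvtColor(w['pixels'],cv2.COLOR_RGB2GRAY);print('handle row160',g[160,308:334],'row230',g[230,280:300],g[230,370:392],'col335',g[180:204,335],g[258:280,335])
T=lambda L:[(190+X/3.6,125+Y/3.33) for X,Y in L]
S=lambda L:[(220+X/4,110+Y/3.75) for X,Y in L]
a=(w,pl,u);b=(c,pl,T([(362,268),(178,233),(215,85),(398,118)]));d=(s,pl,S([(347,232),(283,150),(455,120),(547,195)]))
for o in ([a],[a,b],[a,b,d]):
    p,r=fit(BASE,o);print(p.round(4),r.round(1).tolist())
tr=np.array([[-61,80,8],[-61,-80,8],[61,-80,8],[61,80,8]])/1e3
print(proj(w,loc(TRAY,tr)))
for n,uv,z in [('thick',(203,191),.019),('thin',(150,211),.013),('cup',(157,178),.021),('nut',(180,200),.008)]: print(n,at(w,*uv,z))
for e in [((195,53),(169,121)),((231,77),(197,138)),((261,97),(226,157)),((291,120),(256,178))]:
    x,y=[at(w,*t,.036) for t in e];print('axle',((x+y)/2).round(4),np.linalg.norm(x-y).round(3),np.degrees(np.arctan2(*(x-y)[[1,0]])).round(1))
```

```text
[[291.65265 191.72038]
 [379.62488 193.14091]
 [374.73514 267.50848]
 [292.39456 266.84372]]
handle row160 [209 209 207 202 199 200 204 213 162  98 105 134 156 171 183 185 178 178
 197 201 202 204 206 207 202 200] row230 [128  92  77  80  81  81  83  81  81  82  81  74 107 162 171 168 167 167
 167 167] [164 164 164 164 163 165 166 176 120  86 102  85  82  89  36  20  37  39
  37  35  38  37] col335 [205 201 201 210 182  43  84 126 127 129 118  84  87 115 164 168 167 169
 169 163 162 165 168 172] [165 170 169 168 166 167 169 167 166 184 202 201 202 202 201 203 202 199
 197 193 191 191]
[ 0.6053 -0.1209 -1.7433] [[-0.8, 0.5], [1.4, 0.1], [0.1, -0.2], [-0.3, -0.4]]
[ 0.6048 -0.1216 -1.7421] [[-1.4, 0.4], [0.8, -0.2], [-0.4, -0.5], [-0.7, -0.5], [-0.9, -0.7], [-0.4, 0.1], [0.2, -0.4], [-1.0, -0.9]]
[ 0.6046 -0.122  -1.7376] [[-1.9, 0.6], [0.3, -0.3], [-0.4, -0.6], [-0.8, -0.3], [-0.6, -0.8], [-0.2, 0.2], [0.3, -0.3], [-0.9, -1.1], [-0.7, -1.4], [-1.2, -1.2], [2.0, -0.6], [-0.3, -0.5]]
[[236.35786252 181.43090171]
 [129.23534379 144.70740231]
 [117.39211063 218.7633205 ]
 [216.6960736  250.4316833 ]]
thick [ 0.51280444 -0.35467819  0.019     ]
thin [ 0.53180211 -0.44675089  0.013     ]
cup [ 0.48271001 -0.41421949  0.021     ]
nut [ 0.52339781 -0.39848928  0.008     ]
axle [ 0.3734 -0.3362  0.036 ] 0.092 142.0
axle [ 0.4039 -0.3027  0.036 ] 0.091 136.1
axle [ 0.434  -0.2709  0.036 ] 0.093 136.7
axle [ 0.4686 -0.238   0.036 ] 0.092 137.7
```

```bash
sed -i 's/^BASE=np.array(\[.*\]); TRAY/BASE=np.array([.605,-.1215,-1.741]); TRAY/' h.py
python3 - <<'E'
from h import *
h=loc(BASE,[[.075,-.095,.0175]])[0]
go(h,BASE[2])
E
```

```text
shift [-1.410e+01  2.000e-01  2.483e+02] spin 0.5 | tcp [ 0.4909 -0.1796  0.2661] yaw_y 80.8 q6 -0.19 w 0.0855 t 2.2
```

Run:
```python
from h import *
import time
h=loc(BASE,[[.075,-.095,.0175]])[0]
for i in range(3): go(h,BASE[2]);time.sleep(.2)
snap('side');go(h,BASE[2]);print(readout.get_obs()['joint_vel'])
```

```text
shift [-1.410e+01  2.000e-01  2.483e+02] spin 0.5 | tcp [ 0.4909 -0.1796  0.2661] yaw_y 80.8 q6 -0.19 w 0.0855 t 2.2
shift [-1.410e+01  2.000e-01  2.483e+02] spin 0.5 | tcp [ 0.4909 -0.1796  0.2661] yaw_y 80.8 q6 -0.19 w 0.0855 t 2.2
shift [-1.410e+01  2.000e-01  2.483e+02] spin 0.5 | tcp [ 0.4909 -0.1796  0.2661] yaw_y 80.8 q6 -0.19 w 0.0855 t 2.2
shift [-1.340e+01  1.000e-01  2.525e+02] spin 0.6 | tcp [ 0.4915 -0.1795  0.2702] yaw_y 80.8 q6 -0.19 w 0.0854 t 2.25
[ 0.00997426 -0.04779679  0.27723436  0.11258949 -0.00057561  0.00127882]
```

```bash
cat >> h.py <<'E'
def corners(c,L,k=4):
    g=cv2.cvtColor(c['pixels'],cv2.COLOR_RGB2GRAY);a=np.array(L,np.float32).reshape(-1,1,2)
    return cv2.cornerSubPix(g,a,(k,k),(-1,-1),(3,40,.01))[:,0]
pl=np.array([[115,-58,44],[-9,-58,44],[-9,58,44],[115,58,44]])/1e3
tr=np.array([[-61,80,8],[-61,-80,8],[61,-80,8],[61,80,8]])/1e3
E
python3 - <<'E'
from h import *
import pickle
for i in range(4): snap('wrist')
go([0,0,0]);w=snap('wrist','w3.png');pickle.dump(w,open('w3.pkl','wb'));go([0,0,0])
u=corners(w,proj(w,loc(BASE,pl)));print(u,proj(w,loc(BASE,pl)));p,r=fit(BASE,[(w,pl,u)]);print(p,r.round(1).tolist())
u=corners(w,proj(w,loc(TRAY,tr)),5);p,r=fit(TRAY,[(w,tr,u)]);print(p,r.round(1).tolist(),u)
E
```

```text
shift [527.5 101.5 281.2] spin 0 | tcp [ 0.5025 -0.1829  0.2859] yaw_y 80.9 q6 -0.19 w 0.0853 t 2.45
shift [528.2 101.6 280.9] spin 0 | tcp [ 0.5028 -0.183   0.2863] yaw_y 80.9 q6 -0.19 w 0.0853 t 2.5
[[291.69363 187.87556]
 [379.64777 189.36   ]
 [373.1773  262.70663]
 [291.51233 262.13297]] [[290.18978975 188.53788074]
 [379.19478642 189.49472104]
 [373.17730421 262.70664475]
 [291.60793848 261.90130326]]
[ 0.60521362 -0.12089403 -1.74832886] [[-0.8, 0.2], [0.3, 0.3], [0.1, 0.1], [0.2, -0.7]]
[ 0.52313805 -0.405369   -0.50791858] [[0.3, -0.2], [0.2, 0.0], [-2.9, 0.3], [0.4, -0.1]] [[236.94574 177.83858]
 [131.131   141.28291]
 [122.742   214.34734]
 [217.49298 246.06613]]
```

View pics/w3.png

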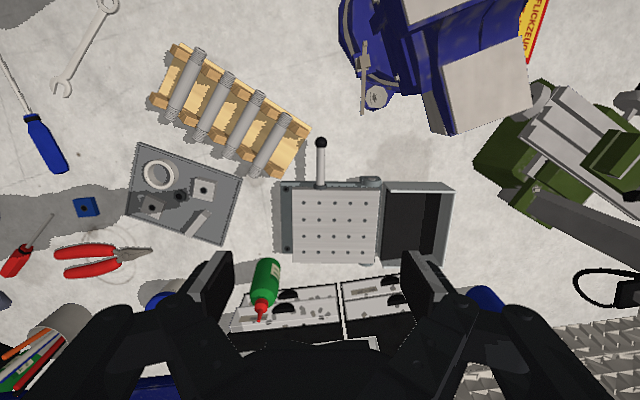

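Wrist view now settled: same scene, plate corners (292,188),(380,189),(373,263),(292,262), tray corners (137,143),(241,180),(222,245),(123,214). The arm wobbles a few mm after fast moves, so I'll track the commanded pose.

```bash
sed -i 's/^BASE=np.array(\[.*\]); TRAY/BASE=np.array([.605,-.1213,-1.744]); TRAY/' h.py
cat >> h.py <<'E'
# commanded pose tracking: x,y,z (m), yaw of tool y (deg), kept in cmd.txt
def cget(): return np.loadtxt('cmd.txt')
def cset(p): np.savetxt('cmd.txt',p)
def frame(yd):
    a=np.radians(yd);y=np.array([np.cos(a),np.sin(a),0]);z=np.array([0,0,-1.]);return np.c_[np.cross(y,z),y,z]
def done(x,y,z,sp):  # apply last commanded row
    p=cget();p[:3]+=frame(p[3])@np.array([x,y,z])/1e3;p[3]-=sp;cset(p)
def to(P,yaw=None,b=0):  # shift from commanded pose; yaw rad of tool y
    p=cget();d=frame(p[3]).T@(np.array(P)-p[:3])*1e3;sp=0
    if yaw is not None: sp=(p[3]-np.degrees(yaw)+90)%180-90
    o=readout.get_obs();print('shift',d.round(1),'spin',round(sp,1),'| cmd',p.round(4),'tcp',np.array(o['eef_pos']).round(4),'w',round(o['grip_width'],4),'F',np.array(o['ft_force']).round(1),'q6',round(o['joint_pos'][5],2),'t',round(o['clock'],2))
E
python3 - <<'E'
from h import *
yd=np.degrees(np.arctan2(*R.from_quat([.18337685,.98304,0,0]).as_matrix()[[1,0],1]))
cset([.18,.466,.231,yd]);done(-270,-240,-170,0);done(-262,-250,120,-12)
h=loc(BASE,[[.075,-.095,.0175]])[0];to(h,BASE[2])
E
```

```text
shift [  1.7   3.8 263.5] spin 0.8 | cmd [ 0.4996 -0.1829  0.281  80.8669] tcp [ 0.5028 -0.183   0.2863] w 0.0853 F [-0.2 -0.2  0.2] q6 -0.19 t 2.5
```

Emit:
jog_arm:
  motion:
    - {"x": 2,"y": 4,"z": 60,"spin": 1,"fingers": -1}
    - {"x": 2,"y": 4,"z": 120,"spin": 1,"fingers": -1}
    - {"x": 2,"y": 4,"z": 180,"spin": 1,"fingers": -1}
    - {"x": 2,"y": 4,"z": 225,"spin": 1,"fingers": -1}
    - {"x": 2,"y": 4,"z": 250,"spin": 1,"fingers": -1}
    - {"x": 2,"y": 4,"z": 263,"spin": 1,"fingers": -1}
    - {"x": 2,"y": 4,"z": 263,"spin": 1,"fingers": -1}
    - {"x": 2,"y": 4,"z": 263,"spin": 1,"fingers": -1}

```text
clock: 3.5
eef_pos: [0.5004, -0.1785, 0.0203]
tool_rot: [0.088, 0.996, -0.001, 0.002]
ft_force: [0.9, 0.1, 0.5]
grip_width: 0.0855
grasp_force: 0.0
```

Emit:
jog_arm:
  motion:
    - {"x": 0,"y": 0,"z": 0,"spin": 0,"fingers": 0.5}
    - {"x": 0,"y": 0,"z": 0,"spin": 0,"fingers": 1}
    - {"x": 0,"y": 0,"z": 0,"spin": 0,"fingers": 1}
    - {"x": 0,"y": 0,"z": 0,"spin": 0,"fingers": 1}
    - {"x": 0,"y": 0,"z": 0,"spin": 0,"fingers": 1}

```text
clock: 4.12
eef_pos: [0.4983, -0.1779, 0.0185]
tool_rot: [0.088, 0.996, -0.0, -0.0]
ft_force: [-1.2, 0.7, 2.5]
grip_width: 0.0103
grasp_force: 58.4
```

Run:
```python
from h import *
done(2,4,263,1)
to(cget()[:3]);o=readout.get_obs()
def hp(t,y=-.095): return np.array([.075*np.cos(t)-.014*np.sin(t),y,.022+.075*np.sin(t)+.014*np.cos(t)])
# handle arc relative to angle 0 in tool axes
F=frame(cget()[3]);z0=loc(BASE,[hp(0)])[0]
for t in np.linspace(0,1.9,17)[1:]: print(round(t,2),(F.T@(loc(BASE,[hp(t)])[0]-z0)*1e3).round(0))
print(o['grasp_force'])
```

```text
shift [0. 0. 0.] spin 0 | cmd [ 4.98200e-01 -1.78600e-01  1.80000e-02  7.98669e+01] tcp [ 0.4983 -0.1779  0.0185] w 0.0103 F [-1.2  0.7  2.5] q6 -0.17 t 4.12
0.12 [ 0.  2. -9.]
0.24 [  0.   5. -17.]
0.36 [  0.  10. -25.]
0.48 [  0.  15. -33.]
0.59 [  0.  21. -40.]
0.71 [  0.  27. -46.]
0.83 [  0.  35. -51.]
0.95 [  0.  43. -55.]
1.07 [  0.  51. -58.]
1.19 [  0.  60. -61.]
1.31 [  0.  69. -62.]
1.42 [  0.  78. -62.]
1.54 [  0.  87. -61.]
1.66 [  0.  96. -59.]
1.78 [  0. 104. -56.]
1.9 [  0. 112. -52.]
58.41711759567261
```

Emit:
jog_arm:
  motion:
    - {"x": 0,"y": 2,"z": -9,"spin": 0,"fingers": 1}
    - {"x": 0,"y": 5,"z": -17,"spin": 0,"fingers": 1}
    - {"x": 0,"y": 10,"z": -25,"spin": 0,"fingers": 1}
    - {"x": 0,"y": 15,"z": -33,"spin": 0,"fingers": 1}
    - {"x": 0,"y": 21,"z": -40,"spin": 0,"fingers": 1}
    - {"x": 0,"y": 27,"z": -46,"spin": 0,"fingers": 1}
    - {"x": 0,"y": 35,"z": -51,"spin": 0,"fingers": 1}
    - {"x": 0,"y": 43,"z": -55,"spin": 0,"fingers": 1}

```text
clock: 5.12
eef_pos: [0.5048, -0.1403, 0.0759]
tool_rot: [0.09, 0.996, -0.006, -0.0]
ft_force: [-6.0, -15.1, 7.5]
grip_width: 0.0097
grasp_force: 58.5
```

Emit:
jog_arm:
  motion:
    - {"x": 0,"y": 8,"z": -3,"spin": 0,"fingers": 1}
    - {"x": 0,"y": 17,"z": -6,"spin": 0,"fingers": 1}
    - {"x": 0,"y": 26,"z": -7,"spin": 0,"fingers": 1}
    - {"x": 0,"y": 35,"z": -7,"spin": 0,"fingers": 1}
    - {"x": 0,"y": 44,"z": -6,"spin": 0,"fingers": 1}
    - {"x": 0,"y": 53,"z": -4,"spin": 0,"fingers": 1}
    - {"x": 0,"y": 60,"z": -2,"spin": 0,"fingers": 1}
    - {"x": 0,"y": 65,"z": 1,"spin": 0,"fingers": 1}

```text
clock: 6.12
eef_pos: [0.517, -0.0711, 0.0744]
tool_rot: [0.088, 0.996, -0.0, 0.0]
ft_force: [-1.3, 0.4, 1.0]
grip_width: 0.0096
grasp_force: 67.2
```

Run:
```python
from h import *
done(0,43,-55,0);done(0,65,1,0);to(cget()[:3]);snap('top','t1.png')
```

```text
shift [0. 0. 0.] spin 0 | cmd [ 5.17200e-01 -7.23000e-02  7.20000e-02  7.98669e+01] tcp [ 0.517  -0.0711  0.0744] w 0.0096 F [-1.3  0.4  1. ] q6 0.04 t 6.12
```

Run:
```python
from h import *
yw=TRAY[2]+np.pi/2
t=loc(TRAY,[[0,0,.17]])[0]; F=frame(np.degrees(yw)); to(t+F[:,0]*.02,yw)
```

```text
shift [ -45.6 -320.9  -98. ] spin 19.1 | cmd [ 5.17200e-01 -7.23000e-02  7.20000e-02  7.98669e+01] tcp [ 0.5171 -0.0704  0.0738] w 0.0098 F [-2.8  0.4  7.2] q6 0.04 t 6.17
```

View pics/t1.png

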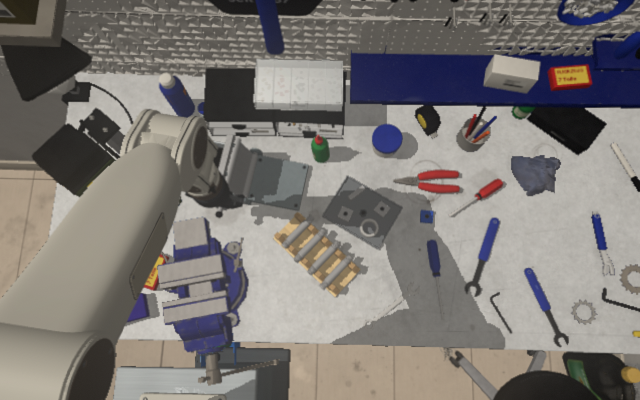

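The top view shows the plate standing open with the base (270,180) clear. Release and go over the parts tray.

Emit:
jog_arm:
  motion:
    - {"x": 0,"y": 0,"z": 0,"spin": 0,"fingers": 0.3}
    - {"x": 0,"y": 0,"z": 0,"spin": 0,"fingers": -0.5}
    - {"x": 0,"y": 0,"z": 0,"spin": 0,"fingers": -1}
    - {"x": 0,"y": 0,"z": -50,"spin": 0,"fingers": -1}
    - {"x": 0,"y": 0,"z": -98,"spin": 0,"fingers": -1}
    - {"x": -8,"y": -50,"z": -98,"spin": 5,"fingers": -1}
    - {"x": -15,"y": -100,"z": -98,"spin": 10,"fingers": -1}
    - {"x": -22,"y": -155,"z": -98,"spin": 15,"fingers": -1}

```text
clock: 7.18
eef_pos: [0.5118, -0.229, 0.1705]
tool_rot: [0.218, 0.976, 0.0, 0.0]
ft_force: [-0.0, 0.3, -0.0]
grip_width: 0.0855
grasp_force: 0.0
```

Run:
```python
from h import *
done(-22,-155,-98,15)
yw=TRAY[2]+np.pi/2
t=loc(TRAY,[[0,0,.17]])[0]; F=frame(np.degrees(yw)); to(t+F[:,0]*.02,yw)
```

```text
shift [ -65.7 -154.1    0. ] spin 4.1 | cmd [ 0.5116 -0.2287  0.17   64.8669] tcp [ 0.5118 -0.229   0.1705] w 0.0855 F [-0.   0.3 -0. ] q6 0.02 t 7.17
```

Emit:
jog_arm:
  motion:
    - {"x": -22,"y": -50,"z": 0,"spin": 4,"fingers": -1}
    - {"x": -44,"y": -100,"z": 0,"spin": 4,"fingers": -1}
    - {"x": -60,"y": -140,"z": 0,"spin": 4,"fingers": -1}
    - {"x": -66,"y": -154,"z": 0,"spin": 4,"fingers": -1}
    - {"x": -66,"y": -154,"z": 0,"spin": 4,"fingers": -1}
    - {"x": -66,"y": -154,"z": 0,"spin": 4,"fingers": -1}
    - {"x": -66,"y": -154,"z": 0,"spin": 4,"fingers": -1}
    - {"x": -66,"y": -154,"z": 0,"spin": 4,"fingers": -1}

```text
clock: 8.18
eef_pos: [0.5065, -0.3943, 0.1707]
tool_rot: [0.251, 0.968, 0.0, 0.0]
ft_force: [0.2, 0.5, 0.3]
grip_width: 0.0856
grasp_force: 0.0
```

Run:
```python
from h import *
import pickle
done(-66,-154,0,4);to(cget()[:3])
w=snap('wrist','w4.png');pickle.dump(w,open('w4.pkl','wb'));print(proj(w,loc(TRAY,tr)))
```

```text
shift [0. 0. 0.] spin 0 | cmd [ 0.506  -0.3962  0.17   60.8669] tcp [ 0.5065 -0.3943  0.1707] w 0.0856 F [0.2 0.5 0.3] q6 -0.15 t 8.18
[[391.05808316 144.30552005]
 [239.33102782 143.92065238]
 [247.50065861 248.07226256]
 [382.71058385 248.38237325]]
```

View pics/w4.png

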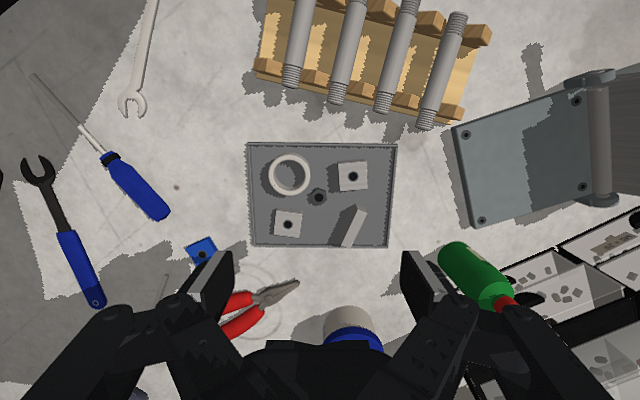

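Wrist view: tray corners (247,144),(397,145),(389,248),(251,247); thick block hole (353,177), thin (288,224), cup (289,175), nut (318,197), bar (354,226). Blocks are nearly aligned with the tray. Axles in the rack at top, base right.

```bash
cat >> h.py <<'E'
def block(w,uv,z,r=22,lo=None):
    """centre and yaw of bright square top face at height z near pixel uv"""
    g=cv2.cvtColor(w['pixels'],cv2.COLOR_RGB2GRAY);u,v=map(int,uv)
    roi=np.zeros_like(g);roi[v-r:v+r,u-r:u+r]=1
    t=lo or cv2.threshold(g[v-r:v+r,u-r:u+r].reshape(-1,1),0,255,cv2.THRESH_OTSU)[0]
    m=((g>t)&(roi>0)).astype(np.uint8)
    cs=cv2.findContours(m,cv2.RETR_EXTERNAL,cv2.CHAIN_APPROX_NONE)[0];k=max(cs,key=cv2.contourArea)
    P=np.array([at(w,*q,z)[:2] for q in k[:,0]],np.float32)*1e3
    (cx,cy),(a,b),ang=cv2.minAreaRect(P)
    return np.array([cx,cy]).round(1),(round(a,1),round(b,1)),round((ang+45)%90-45,1),t
E
python3 - <<'E'
from h import *
import pickle
w=pickle.load(open('w4.pkl','rb'))
u=corners(w,[(397,145),(247,144),(251,247),(389,248)],3);p,r=fit(TRAY,[(w,tr,u)]);print('tray',p.round(4),np.degrees(p[2]),u,r.round(1).tolist())
print(block(w,(353,177),.019),block(w,(288,224),.013))
bs=np.array([[135,-60,14],[135,60,14]])/1e3
print(proj(w,loc(BASE,bs)),corners(w,[(453,127),(472,226)],3))
for e in [((306,0),(290,84)),((358,0),(336,102)),((410,0),(382,113)),((460,15),(426,127))]:
    x,y=[at(w,*t,.035) for t in e];print('axle dir',np.degrees(np.arctan2(*(x-y)[[1,0]])).round(1),'end',y)
E
```

```text
tray [ 0.5244 -0.4014 -0.5018] -28.753328211718678 [[394.34637 142.19572]
 [244.35455 144.29826]
 [251.      247.     ]
 [387.5413  247.46568]] [[0.7, 0.5], [-1.2, -0.8], [0.8, 0.8], [-0.4, -0.4]]
(array([ 516.9, -357. ]), (30.0, 29.6), -24.1, 125.0) (array([ 532.1, -446.4]), (30.1, 30.2), -37.5, 127.0)
[[453.73709985 127.05221568]
 [473.7558187  229.37816425]] [[450.7397   126.816925]
 [472.       226.      ]]
axle dir 138.0 end [ 0.40886845 -0.36804525  0.035     ]
axle dir 139.2 end [ 0.44280954 -0.33893441  0.035     ]
axle dir 140.0 end [ 0.47219038 -0.30601421  0.035     ]
axle dir 139.5 end [ 0.50389136 -0.27494349  0.035     ]
```

```bash
sed -i 's/TRAY=np.array(.*/TRAY=np.array([.5244,-.4014,-.5018])/' h.py
python3 - <<'E'
from h import *
to([.5169,-.357,.006],np.radians(65.9))
E
```

```text
shift [  9.5  39.5 164. ] spin -5.0 | cmd [ 0.506  -0.3962  0.17   60.8669] tcp [ 0.5064 -0.3945  0.1706] w 0.0854 F [-0.2  0.1  0.5] q6 -0.15 t 8.22
```

Emit:
jog_arm:
  motion:
    - {"x": 9.5,"y": 39.5,"z": 40,"spin": -5,"fingers": -0.1}
    - {"x": 9.5,"y": 39.5,"z": 90,"spin": -5,"fingers": -0.1}
    - {"x": 9.5,"y": 39.5,"z": 130,"spin": -5,"fingers": -0.1}
    - {"x": 9.5,"y": 39.5,"z": 154,"spin": -5,"fingers": -0.1}
    - {"x": 9.5,"y": 39.5,"z": 164,"spin": -5,"fingers": -0.1}
    - {"x": 9.5,"y": 39.5,"z": 164,"spin": -5,"fingers": -0.1}
    - {"x": 9.5,"y": 39.5,"z": 164,"spin": -5,"fingers": 0.3}
    - {"x": 9.5,"y": 39.5,"z": 164,"spin": -5,"fingers": 1}

```text
clock: 9.22
eef_pos: [0.5181, -0.3571, 0.0082]
tool_rot: [0.209, 0.978, -0.001, 0.002]
ft_force: [-0.1, 0.3, 3.0]
grip_width: 0.0285
grasp_force: 60.8
```

Run:
```python
from h import *
done(9.5,39.5,164,-5)
to(loc(BASE,[[.097,0,.018]])[0],BASE[2])
```

```text
shift [ -7.8 157.1 -12. ] spin -14.2 | cmd [ 5.16900e-01 -3.57000e-01  6.00000e-03  6.58669e+01] tcp [ 0.5181 -0.3571  0.0082] w 0.0285 F [-0.1  0.3  3. ] q6 -0.18 t 9.22
```

Emit:
jog_arm:
  motion:
    - {"x": 0,"y": 0,"z": -30,"spin": 0,"fingers": 1}
    - {"x": 0,"y": 0,"z": -70,"spin": 0,"fingers": 1}
    - {"x": -3,"y": 50,"z": -70,"spin": -5,"fingers": 1}
    - {"x": -6,"y": 100,"z": -70,"spin": -10,"fingers": 1}
    - {"x": -8,"y": 140,"z": -70,"spin": -14,"fingers": 1}
    - {"x": -8,"y": 157,"z": -70,"spin": -14,"fingers": 1}
    - {"x": -8,"y": 157,"z": -40,"spin": -14,"fingers": 1}
    - {"x": -8,"y": 157,"z": -40,"spin": -14,"fingers": 1}

```text
clock: 10.22
eef_pos: [0.586, -0.2158, 0.0441]
tool_rot: [0.089, 0.996, 0.001, -0.003]
ft_force: [-0.2, -0.6, -1.5]
grip_width: 0.028
grasp_force: 60.2
```

Run:
```python
from h import *
done(-8,157,-40,-14);to(loc(BASE,[[.097,0,.018]])[0],BASE[2])
```

```text
shift [ 0.1  0.2 28. ] spin -0.2 | cmd [ 5.88400e-01 -2.17000e-01  4.60000e-02  7.98669e+01] tcp [ 0.586  -0.2158  0.0441] w 0.028 F [-0.2 -0.6 -1.5] q6 -0.17 t 10.22
```

Lower, release, rise, and swing back over the tray for the thin block.

Emit:
jog_arm:
  motion:
    - {"x": 0,"y": 0,"z": 15,"spin": 0,"fingers": 1}
    - {"x": 0,"y": 0,"z": 24,"spin": 0,"fingers": 1}
    - {"x": 0,"y": 0,"z": 28,"spin": 0,"fingers": 1}
    - {"x": 0,"y": 0,"z": 28,"spin": 0,"fingers": 1}
    - {"x": 0,"y": 0,"z": 28,"spin": 0,"fingers": 0.1}
    - {"x": 0,"y": 0,"z": 28,"spin": 0,"fingers": -0.1}
    - {"x": 0,"y": 0,"z": -10,"spin": 0,"fingers": -0.1}
    - {"x": 0,"y": 0,"z": -60,"spin": 0,"fingers": -0.1}

```text
clock: 11.22
eef_pos: [0.5873, -0.2158, 0.1054]
tool_rot: [0.088, 0.996, 0.001, -0.002]
ft_force: [1.4, -0.4, 0.8]
grip_width: 0.0469
grasp_force: 0.0
```

Run:
```python
from h import *
done(0,0,-60,0);to(np.array([.5321,-.4464,.106])+frame(52.5)[:,0]*.015,np.radians(52.5))
```

```text
shift [  28.4 -228.8    0. ] spin 27.4 | cmd [ 0.5884 -0.217   0.106  79.8669] tcp [ 0.5873 -0.2158  0.1054] w 0.0469 F [ 1.4 -0.4  0.8] q6 -0.18 t 11.22
```

Emit:
jog_arm:
  motion:
    - {"x": 4,"y": -40,"z": -40,"spin": 5,"fingers": -0.1}
    - {"x": 8,"y": -90,"z": -40,"spin": 12,"fingers": -0.1}
    - {"x": 14,"y": -140,"z": -40,"spin": 19,"fingers": -0.1}
    - {"x": 22,"y": -190,"z": -40,"spin": 27,"fingers": -0.1}
    - {"x": 28,"y": -220,"z": -40,"spin": 27,"fingers": -0.1}
    - {"x": 28,"y": -229,"z": -40,"spin": 27,"fingers": -0.1}
    - {"x": 28,"y": -229,"z": -40,"spin": 27,"fingers": -0.1}
    - {"x": 28,"y": -229,"z": -40,"spin": 27,"fingers": -0.1}

```text
clock: 12.22
eef_pos: [0.5214, -0.4354, 0.1463]
tool_rot: [0.318, 0.948, 0.0, -0.0]
ft_force: [0.0, -0.5, -0.7]
grip_width: 0.0471
grasp_force: 0.0
```

Run:
```python
from h import *
import pickle
done(28,-229,-40,27);to([.5321,-.4464,.005],np.radians(52.5));snap('side')
w=snap('wrist','w5.png');pickle.dump(w,open('w5.pkl','wb'))
uv=proj(w,[.5321,-.4464,.013])[0];print(uv,block(w,uv,.013))
uv=proj(w,loc(BASE,[[.097,0,.030]]))[0];print(uv,loc(BASE,[[.097,0,.030]]))
if 30<uv[0]<610 and 30<uv[1]<370: print(block(w,uv,.03))
```

```text
shift [-1.46e+01 -1.00e-01  1.41e+02] spin 0.4 | cmd [ 0.5205 -0.4375  0.146  52.8669] tcp [ 0.5214 -0.4354  0.1463] w 0.0471 F [ 0.  -0.5 -0.7] q6 -0.05 t 12.22
[314.62730689 203.41842447] (array([ 532.2, -446.8]), (29.7, 28.9), -37.1, 129.0)
[563.05714479 108.08262024] [[ 0.58828312 -0.21684866  0.03      ]]
(array([ 593.4, -217. ]), (30.8, 42.7), -10.3, 104.0)
```

Emit:
jog_arm:
  motion:
    - {"x": -14.5,"y": 0,"z": 50,"spin": 0,"fingers": -0.1}
    - {"x": -14.5,"y": 0,"z": 100,"spin": 0,"fingers": -0.1}
    - {"x": -14.5,"y": 0,"z": 130,"spin": 0,"fingers": -0.1}
    - {"x": -14.5,"y": 0,"z": 141.5,"spin": 0,"fingers": -0.1}
    - {"x": -14.5,"y": 0,"z": 141.5,"spin": 0,"fingers": -0.1}
    - {"x": -14.5,"y": 0,"z": 141.5,"spin": 0,"fingers": 0.3}
    - {"x": -14.5,"y": 0,"z": 141.5,"spin": 0,"fingers": 1}
    - {"x": -14.5,"y": 0,"z": 141.5,"spin": 0,"fingers": 1}

```text
clock: 13.32
eef_pos: [0.5336, -0.4466, 0.0075]
tool_rot: [0.318, 0.948, -0.001, 0.002]
ft_force: [-0.4, 1.5, 5.8]
grip_width: 0.0277
grasp_force: 59.9
```

Run:
```python
from h import *
done(-14.5,0,141.5,0)
to(loc(BASE,[[.097,0,.080]])[0],BASE[2])
```

```text
shift [ 93.7 216.8 -75.5] spin -27.2 | cmd [ 5.32100e-01 -4.46300e-01  4.50000e-03  5.28669e+01] tcp [ 0.5336 -0.4466  0.0075] w 0.0277 F [-0.4  1.5  5.8] q6 -0.05 t 13.32
```

Emit:
jog_arm:
  motion:
    - {"x": 0,"y": 0,"z": -50,"spin": 0,"fingers": 1}
    - {"x": 0,"y": 0,"z": -100,"spin": 0,"fingers": 1}
    - {"x": 22,"y": 45,"z": -120,"spin": -9,"fingers": 1}
    - {"x": 44,"y": 90,"z": -120,"spin": -18,"fingers": 1}
    - {"x": 66,"y": 130,"z": -120,"spin": -27,"fingers": 1}
    - {"x": 72,"y": 145,"z": -120,"spin": -27,"fingers": 1}
    - {"x": 72,"y": 145,"z": -120,"spin": -27,"fingers": 1}
    - {"x": 72,"y": 145,"z": -120,"spin": -27,"fingers": 1}

```text
clock: 14.32
eef_pos: [0.5622, -0.2878, 0.1248]
tool_rot: [0.089, 0.996, -0.0, 0.0]
ft_force: [-0.1, -0.5, -1.5]
grip_width: 0.0277
grasp_force: 59.4
```

Run:
```python
from h import *
import pickle
done(72,145,-120,-27);to(loc(BASE,[[.097,0,.045]])[0],BASE[2]);snap('side')
w=snap('wrist','w6.png');pickle.dump(w,open('w6.pkl','wb'))
uv=proj(w,loc(BASE,[[.097,0,.030]]))[0];print(uv,loc(BASE,[[.097,0,.030]]))
if 30<uv[0]<610 and 30<uv[1]<370:
  for lo in (None,130,150):print(block(w,uv,.03,24,lo))
bs=np.array([[135,-60,14],[135,60,14]])/1e3;u=proj(w,loc(BASE,bs));print(u,corners(w,u,4))
go(cget()[:3])
```

```text
shift [-13.3  73.9  79.5] spin -0.2 | cmd [ 0.5622 -0.2872  0.1245 79.8669] tcp [ 0.5622 -0.2878  0.1248] w 0.0277 F [-0.1 -0.5 -1.5] q6 -0.29 t 14.32
[401.25493674 215.18977603] [[ 0.58828312 -0.21684866  0.03      ]]
(array([ 588.1, -217.5]), (44.5, 44.5), -10.3, 121.0)
(array([ 588.1, -217.5]), (44.4, 44.5), -10.3, 130)
(array([ 587.5, -216.4]), (29.6, 28.4), -10.3, 150)
[[358.39951949 144.75570829]
 [353.89795269 265.6379631 ]] [[358.6406  145.1043 ]
 [351.88947 266.74136]]
shift [-0.1  0.9  0.1] spin 0 | tcp [ 0.562  -0.2881  0.1246] yaw_y 79.7 q6 -0.29 w 0.0275 t 14.43
```

View pics/w6.png

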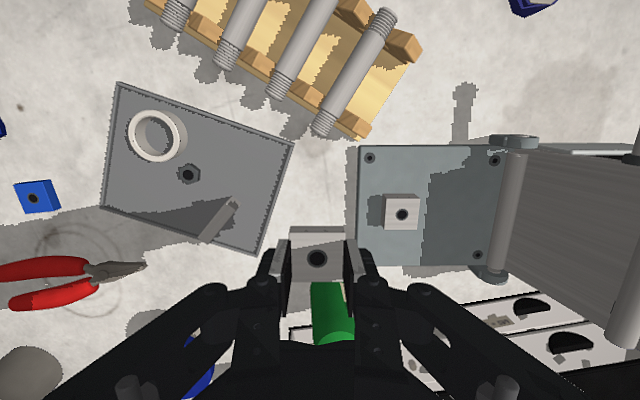

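Wrist view: thick block on the base with its hole at (401,214), thin block held at (317,258), plate open at right, tray with bar/cup/nut. Place the thin one on top.

Emit:
jog_arm:
  motion:
    - {"x": -6,"y": 40,"z": 0,"spin": 0,"fingers": 1}
    - {"x": -13,"y": 74,"z": 20,"spin": 0,"fingers": 1}
    - {"x": -13,"y": 74,"z": 55,"spin": 0,"fingers": 1}
    - {"x": -13,"y": 74,"z": 75,"spin": 0,"fingers": 1}
    - {"x": -13,"y": 74,"z": 75,"spin": 0,"fingers": 1}
    - {"x": -13,"y": 74,"z": 83,"spin": 0,"fingers": 1}
    - {"x": -13,"y": 74,"z": 88,"spin": 0,"fingers": 1}
    - {"x": -13,"y": 74,"z": 89,"spin": 0,"fingers": 1}

```text
clock: 15.42
eef_pos: [0.5881, -0.2161, 0.0359]
tool_rot: [0.088, 0.996, -0.0, 0.0]
ft_force: [-0.2, -0.1, -0.5]
grip_width: 0.0277
grasp_force: 59.5
```

Emit:
jog_arm:
  motion:
    - {"x": 0,"y": 0,"z": 0,"spin": 0,"fingers": 1}
    - {"x": 0,"y": 0,"z": 0,"spin": 0,"fingers": 0.1}
    - {"x": 0,"y": 0,"z": 0,"spin": 0,"fingers": -0.1}
    - {"x": 0,"y": 0,"z": -40,"spin": 0,"fingers": -0.1}
    - {"x": 10,"y": 0,"z": -90,"spin": 0,"fingers": -0.5}
    - {"x": 40,"y": 0,"z": -110,"spin": 0,"fingers": -1}
    - {"x": 40,"y": 0,"z": -110,"spin": 0,"fingers": -1}
    - {"x": 40,"y": 0,"z": -110,"spin": 0,"fingers": -1}

```text
clock: 16.42
eef_pos: [0.5489, -0.2089, 0.1457]
tool_rot: [0.088, 0.996, -0.0, 0.0]
ft_force: [0.3, -0.1, 1.2]
grip_width: 0.0855
grasp_force: 0.0
```

Run:
```python
from h import *
import pickle
done(-13,74,89,0);done(40,0,-110,0);snap('side')
w=snap('wrist','w7.png');pickle.dump(w,open('w7.pkl','wb'))
uv=proj(w,loc(BASE,[[.097,0,.040]]))[0];print(uv)
for lo in (None,150):print(block(w,uv,.04,26,lo))
# open-handle grasp target: from release pose of handle
P=np.array([.5172,-.0723,.072]);to([P[0],P[1],.17],np.radians(79.87));to(P)
cv2.imwrite('pics/w7c.png',cv2.resize(w['pixels'][100:300,220:620],None,fx=2,fy=2)[:,:,::-1])
```

```text
[315.74956056 238.15681307]
(array([ 588.2, -218.1]), (49.8, 53.1), -10.2, 114.0)
(array([ 587.5, -215.8]), (29.3, 29.1), -10.2, 150)
shift [ 55.1 129.7 -24.5] spin -0.0 | cmd [ 0.5487 -0.2096  0.1455 79.8669] tcp [ 0.5488 -0.2087  0.1447] w 0.0855 F [-0.4  0.  -0.4] q6 -0.19 t 16.52
shift [ 55.1 129.7  73.5] spin 0 | cmd [ 0.5487 -0.2096  0.1455 79.8669] tcp [ 0.5488 -0.2087  0.1447] w 0.0855 F [-0.4  0.  -0.4] q6 -0.19 t 16.52
```

View pics/w7c.png

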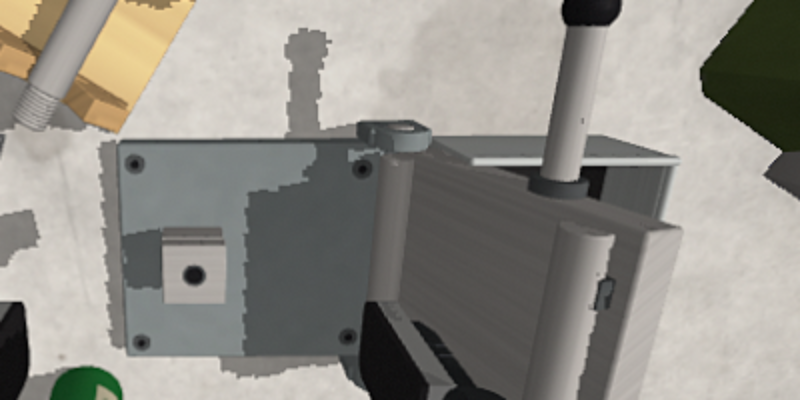

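Stack stands square on the base (crop (194,275)); the handle of the open plate is at crop (578,105). Go to the handle.

Emit:
jog_arm:
  motion:
    - {"x": 30,"y": 30,"z": -25,"spin": 0,"fingers": -1}
    - {"x": 55,"y": 75,"z": -25,"spin": 0,"fingers": -1}
    - {"x": 55,"y": 120,"z": -25,"spin": 0,"fingers": -1}
    - {"x": 55,"y": 130,"z": 0,"spin": 0,"fingers": -1}
    - {"x": 55,"y": 130,"z": 40,"spin": 0,"fingers": -1}
    - {"x": 55,"y": 130,"z": 65,"spin": 0,"fingers": -1}
    - {"x": 55,"y": 130,"z": 73,"spin": 0,"fingers": -1}
    - {"x": 55,"y": 130,"z": 73,"spin": 0,"fingers": -1}

```text
clock: 17.52
eef_pos: [0.5174, -0.0712, 0.0722]
tool_rot: [0.088, 0.996, 0.0, -0.001]
ft_force: [0.7, 0.1, 1.0]
grip_width: 0.0853
grasp_force: 0.0
```

Emit:
jog_arm:
  motion:
    - {"x": 0,"y": 0,"z": 0,"spin": 0,"fingers": 0.3}
    - {"x": 0,"y": 0,"z": 0,"spin": 0,"fingers": 1}
    - {"x": 0,"y": 0,"z": 0,"spin": 0,"fingers": 1}
    - {"x": 0,"y": 0,"z": 0,"spin": 0,"fingers": 1}
    - {"x": 0,"y": 0,"z": 0,"spin": 0,"fingers": 1}

```text
clock: 18.15
eef_pos: [0.5178, -0.0706, 0.0733]
tool_rot: [0.088, 0.996, 0.001, 0.0]
ft_force: [0.1, 2.9, 3.7]
grip_width: 0.0098
grasp_force: 58.4
```

```bash
cat >> h.py <<'E'
def hp(t,y=-.095): return np.array([.075*np.cos(t)-.014*np.sin(t),y,.022+.075*np.sin(t)+.014*np.cos(t)])
E
python3 - <<'E'
from h import *
done(55,130,73,0);to(cget()[:3])
F=frame(cget()[3]);z0=loc(BASE,[hp(1.85)])[0]
for t in np.linspace(1.85,.263,17)[1:]: print(round(t,2),(F.T@(loc(BASE,[hp(t)])[0]-z0)*1e3).round(0))
E
```

```text
shift [0. 0. 0.] spin 0 | cmd [ 5.17400e-01 -7.20000e-02  7.25000e-02  7.98669e+01] tcp [ 0.5178 -0.0706  0.0733] w 0.0098 F [0.1 2.9 3.7] q6 0.04 t 18.15
1.75 [-0. -7. -3.]
1.65 [ -0. -14.  -5.]
1.55 [ -0. -22.  -7.]
1.45 [ -0. -29.  -8.]
1.35 [ -0. -37.  -8.]
1.25 [ -0. -44.  -7.]
1.16 [ -0. -52.  -6.]
1.06 [ -0. -59.  -4.]
0.96 [ -0. -66.  -1.]
0.86 [ -0. -73.   2.]
0.76 [ -0. -79.   6.]
0.66 [ -0. -85.  11.]
0.56 [ -0. -90.  17.]
0.46 [ -0. -95.  22.]
0.36 [ -0. -99.  29.]
0.26 [  -0. -103.   35.]
```

Emit:
jog_arm:
  motion:
    - {"x": 0,"y": -7,"z": -3,"spin": 0,"fingers": 1}
    - {"x": 0,"y": -14,"z": -5,"spin": 0,"fingers": 1}
    - {"x": 0,"y": -22,"z": -7,"spin": 0,"fingers": 1}
    - {"x": 0,"y": -29,"z": -8,"spin": 0,"fingers": 1}
    - {"x": 0,"y": -37,"z": -8,"spin": 0,"fingers": 1}
    - {"x": 0,"y": -44,"z": -7,"spin": 0,"fingers": 1}
    - {"x": 0,"y": -52,"z": -6,"spin": 0,"fingers": 1}
    - {"x": 0,"y": -59,"z": -4,"spin": 0,"fingers": 1}

```text
clock: 19.15
eef_pos: [0.5079, -0.1285, 0.0775]
tool_rot: [0.088, 0.996, 0.001, 0.001]
ft_force: [0.8, 5.3, 4.1]
grip_width: 0.0099
grasp_force: 62.6
```

Emit:
jog_arm:
  motion:
    - {"x": 0,"y": -7,"z": 3,"spin": 0,"fingers": 1}
    - {"x": 0,"y": -14,"z": 6,"spin": 0,"fingers": 1}
    - {"x": 0,"y": -20,"z": 10,"spin": 0,"fingers": 1}
    - {"x": 0,"y": -26,"z": 15,"spin": 0,"fingers": 1}
    - {"x": 0,"y": -31,"z": 21,"spin": 0,"fingers": 1}
    - {"x": 0,"y": -36,"z": 26,"spin": 0,"fingers": 1}
    - {"x": 0,"y": -40,"z": 33,"spin": 0,"fingers": 1}
    - {"x": 0,"y": -44,"z": 38,"spin": 0,"fingers": 1}

```text
clock: 20.15
eef_pos: [0.5001, -0.1721, 0.0386]
tool_rot: [0.088, 0.996, 0.001, 0.001]
ft_force: [3.5, 11.0, 18.7]
grip_width: 0.0099
grasp_force: 64.4
```

Run:
```python
from h import *
done(0,-59,-4,0);done(0,-44,38,0);to(loc(BASE,[hp(.263)])[0]-[0,0,.0187]);snap('side');o=readout.get_obs();print(o['eef_pos'],o['ft_force'])
```

```text
shift [-0.2  0.7  2.2] spin 0 | cmd [ 4.99300e-01 -1.73400e-01  3.85000e-02  7.98669e+01] tcp [ 0.5001 -0.1721  0.0386] w 0.0099 F [ 3.5 11.  18.7] q6 -0.16 t 20.15
[ 0.50009594 -0.17200301  0.03850452] [4.8790792  4.5625145  0.33920043]
```

Run:
```python
from h import *
done(0,0,2,0);done(0,0,-110,0)
to(np.array([.419,-.29,.17])+frame(48)[:,0]*.03,np.radians(48))
```

```text
shift [  84.  -113.1  -23.5] spin 31.9 | cmd [ 0.4993 -0.1734  0.1465 79.8669] tcp [ 0.5001 -0.172   0.0385] w 0.0097 F [4.9 4.6 0.3] q6 -0.16 t 20.2
```

Emit:
jog_arm:
  motion:
    - {"x": 0,"y": 0,"z": 2,"spin": 0,"fingers": 1}
    - {"x": 0,"y": 0,"z": 2,"spin": 0,"fingers": 0.3}
    - {"x": 0,"y": 0,"z": 2,"spin": 0,"fingers": -0.5}
    - {"x": 0,"y": 0,"z": 2,"spin": 0,"fingers": -1}
    - {"x": 0,"y": 0,"z": 2,"spin": 0,"fingers": -1}
    - {"x": 0,"y": 0,"z": -30,"spin": 0,"fingers": -1}
    - {"x": 0,"y": 0,"z": -70,"spin": 0,"fingers": -1}
    - {"x": 0,"y": 0,"z": -108,"spin": 0,"fingers": -1}

```text
clock: 21.2
eef_pos: [0.499, -0.1727, 0.1477]
tool_rot: [0.088, 0.996, -0.0, -0.0]
ft_force: [0.5, -0.3, 0.5]
grip_width: 0.0854
grasp_force: 0.0
```

Emit:
jog_arm:
  motion:
    - {"x": 22,"y": -30,"z": -23,"spin": 8,"fingers": -1}
    - {"x": 44,"y": -60,"z": -23,"spin": 16,"fingers": -1}
    - {"x": 66,"y": -90,"z": -23,"spin": 24,"fingers": -1}
    - {"x": 84,"y": -113,"z": -23,"spin": 32,"fingers": -1}
    - {"x": 84,"y": -113,"z": -23,"spin": 32,"fingers": -1}
    - {"x": 84,"y": -113,"z": -23,"spin": 32,"fingers": -1}
    - {"x": 84,"y": -113,"z": -23,"spin": 32,"fingers": -1}

```text
clock: 22.08
eef_pos: [0.3975, -0.2685, 0.1697]
tool_rot: [0.358, 0.934, 0.0, 0.0]
ft_force: [0.3, -0.4, 1.0]
grip_width: 0.0855
grasp_force: 0.0
```

Run:
```python
from h import *
import pickle
done(84,-113,-23,32);to(cget()[:3]);snap('side','s2.png')
w=snap('wrist','w8.png');pickle.dump(w,open('w8.pkl','wb'))
t=.263;pt=[[x*np.cos(t)-.022*np.sin(t),y,.022+x*np.sin(t)+.022*np.cos(t)] for x in(-.009,.115) for y in(-.058,.058)]
print(proj(w,loc(BASE,pt)))
```

```text
shift [0. 0. 0.] spin 0 | cmd [ 0.3967 -0.2698  0.1695 47.8669] tcp [ 0.3975 -0.2685  0.1697] w 0.0855 F [ 0.3 -0.4  1. ] q6 0.14 t 22.07
[[548.3116959  189.0936635 ]
 [581.06053785 274.79835485]
 [452.62874125 263.05506465]
 [496.6344334  344.68162434]]
```

View pics/w8.png

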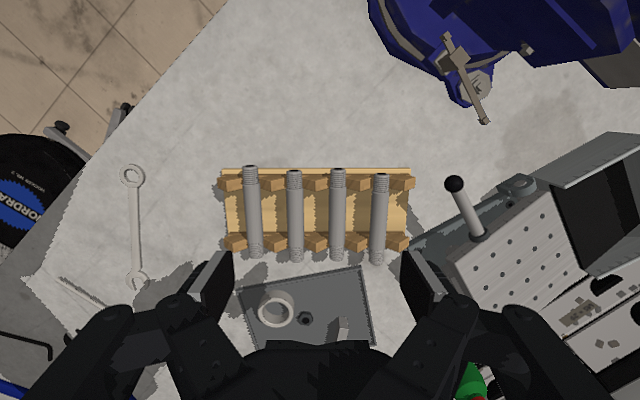

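Wrist view: plate resting at 15° (corners match prediction (452,263),(548,189)); four axles in the rack at u≈254, 295, 337, 379, spanning v≈170–260.

Run:
```python
from h import *
import pickle
w=pickle.load(open('w8.pkl','rb'));g=cv2.cvtColor(w['pixels'],cv2.COLOR_RGB2GRAY).astype(int);rgb=w['pixels'].astype(int)
sat=rgb.max(2)-rgb.min(2)
def cen(v,u0):
    m=[u for u in range(u0-12,u0+13) if sat[v,u]<25 and 60<g[v,u]<185]; return np.median(m)
A=[]
for (ut,vt),(ub,vb) in [((250,168),(257,259)),((294,173),(296,260)),((338,171),(336,259)),((382,176),(376,263))]:
    f=lambda v:ut+(ub-ut)*(v-vt)/(vb-vt)
    pts=np.array([at(w,cen(v,int(round(f(v)))),v,.031)[:2] for v in range(200,232,2)])
    vx,vy,_,_=cv2.fitLine(pts.astype(np.float32),cv2.DIST_HUBER,0,.01,.01).ravel()
    e1,e2=at(w,ut,vt,.034)[:2],at(w,ub,vb-1,.026)[:2];m=(e1+e2)/2
    d=np.array([vx,vy]);c0=pts.mean(0);c=c0+d*((m-c0)@d)
    print('axle',c.round(4),'dir',np.degrees(np.arctan2(vy,vx)).round(1),'len',np.linalg.norm(e1-e2).round(3))
    A.append(c)
A=np.array(A);print(np.diff(A,axis=0).round(4),np.degrees(np.arctan2(*(A[3]-A[0])[::-1])))
to([*A[3],.022],np.radians(44.5))
```

```text
axle [ 0.3756 -0.3395] dir -42.1 len 0.104
axle [ 0.4073 -0.309 ] dir -41.7 len 0.1
axle [ 0.4356 -0.2752] dir -42.0 len 0.101
axle [ 0.4687 -0.2461] dir -41.4 len 0.101
[[0.0317 0.0305]
 [0.0282 0.0338]
 [0.0331 0.0291]] 45.07700559928237
shift [-37.5  65.9 147.5] spin 3.4 | cmd [ 0.3967 -0.2698  0.1695 47.8669] tcp [ 0.3974 -0.2685  0.1697] w 0.0854 F [ 0.1 -0.2 -0.1] q6 0.14 t 22.18
```

Emit:
jog_arm:
  motion:
    - {"x": -20,"y": 35,"z": 40,"spin": 0,"fingers": 0.2}
    - {"x": -37.5,"y": 66,"z": 80,"spin": 0,"fingers": 0.2}
    - {"x": -37.5,"y": 66,"z": 95,"spin": 0,"fingers": 0.2}
    - {"x": -37.5,"y": 66,"z": 95,"spin": 0,"fingers": 0.2}
    - {"x": -37.5,"y": 66,"z": 95,"spin": 0,"fingers": 0.2}
    - {"x": -37.5,"y": 66,"z": 125,"spin": 0,"fingers": 0.2}
    - {"x": -37.5,"y": 66,"z": 147,"spin": 0,"fingers": 0.2}
    - {"x": -37.5,"y": 66,"z": 147,"spin": 0,"fingers": 0.2}

```text
clock: 23.18
eef_pos: [0.4678, -0.2454, 0.0229]
tool_rot: [0.36, 0.933, 0.0, -0.001]
ft_force: [0.7, -0.1, -0.3]
grip_width: 0.034
grasp_force: 0.0
```

Emit:
jog_arm:
  motion:
    - {"x": 0,"y": 0,"z": 0,"spin": 0,"fingers": 0.6}
    - {"x": 0,"y": 0,"z": 0,"spin": 0,"fingers": 1}
    - {"x": 0,"y": 0,"z": 0,"spin": 0,"fingers": 1}
    - {"x": 0,"y": 0,"z": 0,"spin": 0,"fingers": 1}
    - {"x": 0,"y": 0,"z": -40,"spin": 0,"fingers": 1}
    - {"x": 0,"y": 0,"z": -90,"spin": 0,"fingers": 1}
    - {"x": 0,"y": 0,"z": -100,"spin": 0,"fingers": 1}

```text
clock: 24.05
eef_pos: [0.4715, -0.2466, 0.1271]
tool_rot: [0.359, 0.933, -0.0, 0.004]
ft_force: [0.5, -1.2, -0.7]
grip_width: 0.0155
grasp_force: 58.7
```

Run:
```python
from h import *
done(-37.5,66,147,0);done(0,0,-100,0)
to(loc(BASE,[[.088,0,.076]])[0],BASE[2])
```

```text
shift [-64.2 109.4  46.5] spin -32.2 | cmd [ 0.4688 -0.246   0.1225 47.8669] tcp [ 0.4715 -0.2466  0.1271] w 0.0155 F [ 0.5 -1.2 -0.7] q6 0.25 t 24.05
```

Emit:
jog_arm:
  motion:
    - {"x": -16,"y": 28,"z": -20,"spin": -8,"fingers": 1}
    - {"x": -32,"y": 56,"z": -20,"spin": -16,"fingers": 1}
    - {"x": -48,"y": 84,"z": -20,"spin": -24,"fingers": 1}
    - {"x": -64,"y": 109.5,"z": -10,"spin": -32,"fingers": 1}
    - {"x": -64,"y": 109.5,"z": 5,"spin": -32,"fingers": 1}
    - {"x": -64,"y": 109.5,"z": 20,"spin": -32,"fingers": 1}
    - {"x": -64,"y": 109.5,"z": 20,"spin": -32,"fingers": 1}
    - {"x": -64,"y": 109.5,"z": 20,"spin": -32,"fingers": 1}

```text
clock: 25.05
eef_pos: [0.5893, -0.2075, 0.103]
tool_rot: [0.089, 0.996, -0.0, -0.0]
ft_force: [0.3, 0.3, -0.3]
grip_width: 0.0156
grasp_force: 58.7
```

Run:
```python
from h import *
import pickle
done(-64,109.5,20,-32)
to(loc(BASE,[[.088,0,.0755]])[0],BASE[2])
w=snap('wrist','w9.png');pickle.dump(w,open('w9.pkl','wb'))
z=.0778+.0265
print(proj(w,loc(BASE,[[.088,-.05,z],[.088,0.05,z]])))
cv2.imwrite('pics/w9c.png',cv2.resize(w['pixels'][120:320,190:450],None,fx=3,fy=3)[:,:,::-1])
```

```text
shift [-0.2 -0.2 27. ] spin -0.2 | cmd [ 0.5897 -0.2078  0.1025 79.8669] tcp [ 0.5893 -0.2075  0.103 ] w 0.0156 F [ 0.3  0.3 -0.3] q6 -0.16 t 25.05
[[315.37703127 167.59131136]
 [316.5105507  329.82894118]]
```

View pics/w9c.png

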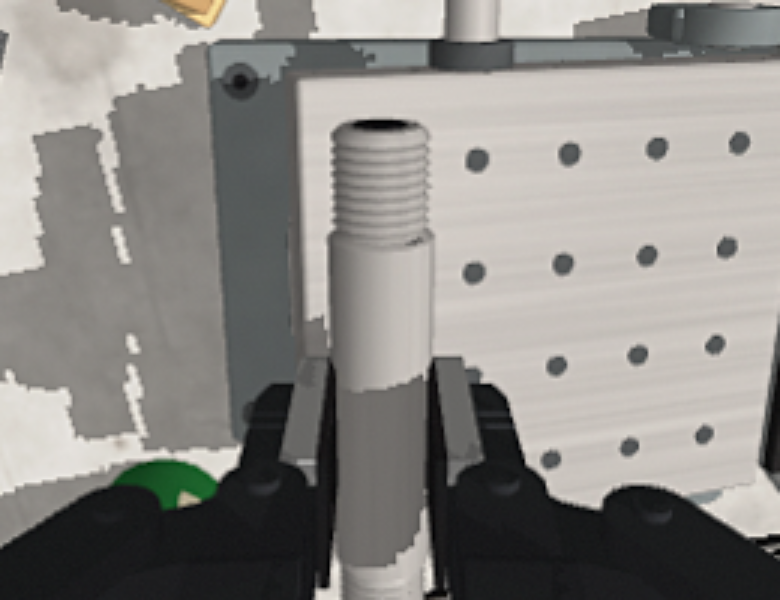

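The crop shows the axle end about 3.7 mm too far toward the robot relative to prediction; correct by 3.5 mm, lower and release.

Emit:
jog_arm:
  motion:
    - {"x": -3.5,"y": 0,"z": 15,"spin": 0,"fingers": 1}
    - {"x": -3.5,"y": 0,"z": 24,"spin": 0,"fingers": 1}
    - {"x": -3.5,"y": 0,"z": 27,"spin": 0,"fingers": 1}
    - {"x": -3.5,"y": 0,"z": 27,"spin": 0,"fingers": 1}
    - {"x": -3.5,"y": 0,"z": 27,"spin": 0,"fingers": -1}
    - {"x": -3.5,"y": 0,"z": 10,"spin": 0,"fingers": -1}
    - {"x": -3.5,"y": 0,"z": -40,"spin": 0,"fingers": -1}
    - {"x": -3.5,"y": 0,"z": -65,"spin": 0,"fingers": -1}

```text
clock: 26.1
eef_pos: [0.5949, -0.2083, 0.1728]
tool_rot: [0.088, 0.996, -0.001, 0.003]
ft_force: [0.8, -0.7, 0.5]
grip_width: 0.0848
grasp_force: 0.0
```

Run:
```python
from h import *
import pickle
done(-3.5,0,-65,0)
to([.4356,-.2752,.1225],np.radians(48.1))
w=snap('wrist','w10.png')
cv2.imwrite('pics/w10c.png',w['pixels'][:,:,::-1])
```

```text
shift [143.3 -93.5  45. ] spin 31.8 | cmd [ 0.5931 -0.2084  0.1675 79.8669] tcp [ 0.5949 -0.2083  0.1728] w 0.0848 F [ 0.8 -0.7  0.5] q6 -0.16 t 26.1
```

View pics/w10c.png

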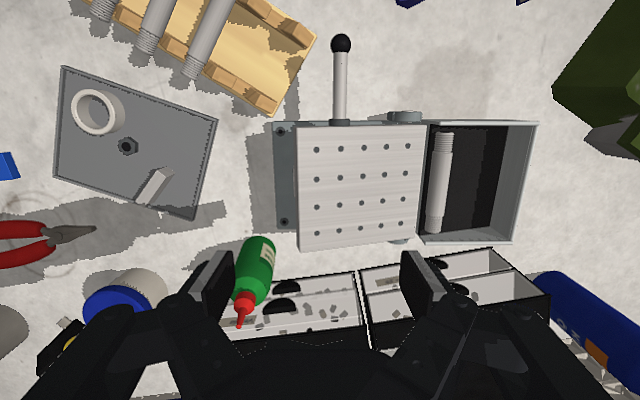

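The axle lies in the catch tray (440,180). Same routine for the second axle.

Emit:
jog_arm:
  motion:
    - {"x": 40,"y": -25,"z": 0,"spin": 8,"fingers": 0.2}
    - {"x": 80,"y": -52,"z": 20,"spin": 16,"fingers": 0.2}
    - {"x": 120,"y": -78,"z": 50,"spin": 24,"fingers": 0.2}
    - {"x": 144,"y": -91,"z": 80,"spin": 32,"fingers": 0.2}
    - {"x": 144,"y": -91,"z": 90,"spin": 32,"fingers": 0.2}
    - {"x": 144,"y": -91,"z": 90,"spin": 32,"fingers": 0.2}
    - {"x": 144,"y": -91,"z": 90,"spin": 32,"fingers": 0.2}

```text
clock: 27.02
eef_pos: [0.4376, -0.2723, 0.0792]
tool_rot: [0.359, 0.934, -0.0, 0.002]
ft_force: [0.5, -0.6, -0.7]
grip_width: 0.0343
grasp_force: 0.0
```

Run:
```python
from h import *
done(144,-91,90,32)
t=np.array([.4356,-.2752,.0225])+frame(48)[:,0]*.0035
to(t,np.radians(48))
```

```text
shift [ 1.6 -1.8 55. ] spin -0.1 | cmd [ 0.4354 -0.2726  0.0775 47.8669] tcp [ 0.4376 -0.2723  0.0792] w 0.0343 F [ 0.5 -0.6 -0.7] q6 0.18 t 27.02
```

Emit:
jog_arm:
  motion:
    - {"x": 1.5,"y": -2,"z": 25,"spin": 0,"fingers": 0.2}
    - {"x": 1.5,"y": -2,"z": 50,"spin": 0,"fingers": 0.2}
    - {"x": 1.5,"y": -2,"z": 55,"spin": 0,"fingers": 0.2}
    - {"x": 1.5,"y": -2,"z": 55,"spin": 0,"fingers": 1}
    - {"x": 1.5,"y": -2,"z": 55,"spin": 0,"fingers": 1}
    - {"x": 1.5,"y": -2,"z": 55,"spin": 0,"fingers": 1}
    - {"x": 1.5,"y": -2,"z": 15,"spin": 0,"fingers": 1}
    - {"x": 1.5,"y": -2,"z": -45,"spin": 0,"fingers": 1}

```text
clock: 28.02
eef_pos: [0.4316, -0.2714, 0.1224]
tool_rot: [0.359, 0.933, 0.001, -0.002]
ft_force: [1.3, 0.4, -0.9]
grip_width: 0.0157
grasp_force: 58.7
```

Run:
```python
from h import *
done(1.5,-2,-45,0)
to(loc(BASE,[[.088,0,.1025]])[0],BASE[2])
```

```text
shift [-72.7 153.6  20. ] spin -32.2 | cmd [ 0.4329 -0.2731  0.1225 47.8669] tcp [ 0.4316 -0.2714  0.1224] w 0.0157 F [ 1.3  0.4 -0.9] q6 0.17 t 28.02
```

Emit:
jog_arm:
  motion:
    - {"x": -20,"y": 40,"z": -20,"spin": -8,"fingers": 1}
    - {"x": -40,"y": 80,"z": -20,"spin": -16,"fingers": 1}
    - {"x": -58,"y": 120,"z": -20,"spin": -24,"fingers": 1}
    - {"x": -70,"y": 148,"z": -5,"spin": -32,"fingers": 1}
    - {"x": -72.5,"y": 153.5,"z": 15,"spin": -32,"fingers": 1}
    - {"x": -72.5,"y": 153.5,"z": 20,"spin": -32,"fingers": 1}
    - {"x": -72.5,"y": 153.5,"z": 20,"spin": -32,"fingers": 1}
    - {"x": -72.5,"y": 153.5,"z": 20,"spin": -32,"fingers": 1}

```text
clock: 29.02
eef_pos: [0.5899, -0.2078, 0.104]
tool_rot: [0.089, 0.996, -0.0, 0.001]
ft_force: [-0.1, -0.0, 0.1]
grip_width: 0.0155
grasp_force: 58.8
```

```bash
cat >> h.py <<'E'
def hole(f='x.png'):
    w=snap('wrist',f);g=cv2.cvtColor(w['pixels'],cv2.COLOR_RGB2GRAY).astype(int)
    z=cget()[2]+.0083-.0065
    z=readout.get_obs()['eef_pos'][2]+.0010
    e=proj(w,loc(BASE,[[.088,-.05,z],[.088,.05,z]]))
    col=g[140:190,311:323].mean(1);v=np.where(col<60)[0]+140
    print('hole v',v,'min',col.argmin()+140,'pred end',e.round(1).tolist())
    t=.263;pt=[[x*np.cos(t)-.022*np.sin(t),y,.022+x*np.sin(t)+.022*np.cos(t)] for x in(-.009,.115) for y in(-.058,.058)]
E
python3 - <<'E'
from h import *
import pickle
done(-72.5,153.5,20,-32);to(loc(BASE,[[.088,0,.0755]])[0],BASE[2])
w=pickle.load(open('w9.pkl','rb'));g=cv2.cvtColor(w['pixels'],cv2.COLOR_RGB2GRAY).astype(int);print(g[140:190,311:323].mean(1).argmin()+140)
hole('w11.png')
E
```

```text
shift [-0.2 -0.  27. ] spin -0.2 | cmd [ 0.5897 -0.2079  0.1025 79.8669] tcp [ 0.5899 -0.2078  0.104 ] w 0.0155 F [-0.1 -0.   0.1] q6 -0.16 t 29.02
160
hole v [168 169 170 171] min 168 pred end [[315.8, 166.2], [316.8, 328.6]]
```

Emit:
jog_arm:
  motion:
    - {"x": 1,"y": 0,"z": 15,"spin": 0,"fingers": 1}
    - {"x": 1,"y": 0,"z": 24,"spin": 0,"fingers": 1}
    - {"x": 1,"y": 0,"z": 27,"spin": 0,"fingers": 1}
    - {"x": 1,"y": 0,"z": 27,"spin": 0,"fingers": 1}
    - {"x": 1,"y": 0,"z": 27,"spin": 0,"fingers": -1}
    - {"x": 1,"y": 0,"z": 10,"spin": 0,"fingers": -1}
    - {"x": 1,"y": 0,"z": -40,"spin": 0,"fingers": -1}
    - {"x": 1,"y": 0,"z": -65,"spin": 0,"fingers": -1}

```text
clock: 30.08
eef_pos: [0.5905, -0.2076, 0.1728]
tool_rot: [0.088, 0.996, -0.001, 0.003]
ft_force: [0.4, 1.0, 0.2]
grip_width: 0.0849
grasp_force: 0.0
```

Run:
```python
from h import *
done(1,0,-65,0);t=np.array([.4073,-.309,.0775])+frame(48)[:,0]*.0035
to(t,np.radians(48))
```

```text
shift [ 163.7 -129.7   90. ] spin 31.9 | cmd [ 0.5887 -0.2077  0.1675 79.8669] tcp [ 0.5905 -0.2076  0.1728] w 0.0849 F [0.4 1.  0.2] q6 -0.16 t 30.07
```

Emit:
jog_arm:
  motion:
    - {"x": 40,"y": -30,"z": 0,"spin": 8,"fingers": 0.2}
    - {"x": 80,"y": -60,"z": 10,"spin": 16,"fingers": 0.2}
    - {"x": 120,"y": -92,"z": 30,"spin": 24,"fingers": 0.2}
    - {"x": 155,"y": -122,"z": 60,"spin": 32,"fingers": 0.2}
    - {"x": 163.5,"y": -129.5,"z": 90,"spin": 32,"fingers": 0.2}
    - {"x": 163.5,"y": -129.5,"z": 90,"spin": 32,"fingers": 0.2}
    - {"x": 163.5,"y": -129.5,"z": 90,"spin": 32,"fingers": 0.2}

```text
clock: 30.95
eef_pos: [0.4067, -0.3064, 0.0798]
tool_rot: [0.359, 0.933, -0.0, 0.002]
ft_force: [0.6, -0.5, 0.3]
grip_width: 0.0341
grasp_force: 0.0
```

Emit:
jog_arm:
  motion:
    - {"x": 0,"y": 0,"z": 25,"spin": 0,"fingers": 0.2}
    - {"x": 0,"y": 0,"z": 50,"spin": 0,"fingers": 0.2}
    - {"x": 0,"y": 0,"z": 55,"spin": 0,"fingers": 0.2}
    - {"x": 0,"y": 0,"z": 55,"spin": 0,"fingers": 1}
    - {"x": 0,"y": 0,"z": 55,"spin": 0,"fingers": 1}
    - {"x": 0,"y": 0,"z": 55,"spin": 0,"fingers": 1}
    - {"x": 0,"y": 0,"z": 15,"spin": 0,"fingers": 1}
    - {"x": 0,"y": 0,"z": -45,"spin": 0,"fingers": 1}

```text
clock: 31.95
eef_pos: [0.404, -0.3042, 0.1224]
tool_rot: [0.359, 0.933, 0.001, -0.002]
ft_force: [0.9, -0.7, -1.6]
grip_width: 0.0155
grasp_force: 58.8
```

Run:
```python
from h import *
done(163.5,-129.5,90,32);done(0,0,-45,0)
to(loc(BASE,[[.088,0,.1025]])[0],BASE[2])
```

```text
shift [-71.  197.1  20. ] spin -32.2 | cmd [ 0.4049 -0.3065  0.1225 47.8669] tcp [ 0.404  -0.3042  0.1224] w 0.0155 F [ 0.9 -0.7 -1.6] q6 0.09 t 31.95
```

Emit:
jog_arm:
  motion:
    - {"x": -18,"y": 50,"z": -20,"spin": -8,"fingers": 1}
    - {"x": -36,"y": 100,"z": -20,"spin": -16,"fingers": 1}
    - {"x": -54,"y": 150,"z": -20,"spin": -24,"fingers": 1}
    - {"x": -68,"y": 188,"z": -10,"spin": -32,"fingers": 1}
    - {"x": -71,"y": 197,"z": 10,"spin": -32,"fingers": 1}
    - {"x": -71,"y": 197,"z": 20,"spin": -32,"fingers": 1}
    - {"x": -71,"y": 197,"z": 20,"spin": -32,"fingers": 1}
    - {"x": -71,"y": 197,"z": 20,"spin": -32,"fingers": 1}

```text
clock: 32.95
eef_pos: [0.5892, -0.2082, 0.1034]
tool_rot: [0.089, 0.996, -0.0, 0.0]
ft_force: [0.1, 0.4, -0.9]
grip_width: 0.0157
grasp_force: 58.9
```

Run:
```python
from h import *
done(-71,197,20,-32);to(loc(BASE,[[.088,0,.0755]])[0],BASE[2])
hole('w12.png')
```

```text
shift [-0.1  0.  27. ] spin -0.2 | cmd [ 0.5898 -0.208   0.1025 79.8669] tcp [ 0.5892 -0.2082  0.1034] w 0.0157 F [ 0.1  0.4 -0.9] q6 -0.16 t 32.95
hole v [168 169 170 171] min 168 pred end [[316.8, 167.5], [317.8, 329.8]]
```

Emit:
jog_arm:
  motion:
    - {"x": 1,"y": 0,"z": 15,"spin": 0,"fingers": 1}
    - {"x": 1,"y": 0,"z": 24,"spin": 0,"fingers": 1}
    - {"x": 1,"y": 0,"z": 27,"spin": 0,"fingers": 1}
    - {"x": 1,"y": 0,"z": 27,"spin": 0,"fingers": 1}
    - {"x": 1,"y": 0,"z": 27,"spin": 0,"fingers": -1}
    - {"x": 1,"y": 0,"z": 10,"spin": 0,"fingers": -1}
    - {"x": 1,"y": 0,"z": -40,"spin": 0,"fingers": -1}
    - {"x": 1,"y": 0,"z": -65,"spin": 0,"fingers": -1}

```text
clock: 34.0
eef_pos: [0.5907, -0.2076, 0.1728]
tool_rot: [0.088, 0.996, -0.001, 0.003]
ft_force: [0.8, -0.3, 0.0]
grip_width: 0.0848
grasp_force: 0.0
```

Run:
```python
from h import *
done(1,0,-65,0);t=np.array([.3756,-.3395,.0775])+frame(48)[:,0]*.0035
to(t,np.radians(48))
```

```text
shift [ 189.7 -165.3   90. ] spin 31.9 | cmd [ 0.5888 -0.2078  0.1675 79.8669] tcp [ 0.5907 -0.2076  0.1728] w 0.0848 F [ 0.8 -0.3  0. ] q6 -0.16 t 34.0
```

Emit:
jog_arm:
  motion:
    - {"x": 40,"y": -35,"z": 0,"spin": 8,"fingers": 0.2}
    - {"x": 80,"y": -70,"z": 10,"spin": 16,"fingers": 0.2}
    - {"x": 120,"y": -105,"z": 30,"spin": 24,"fingers": 0.2}
    - {"x": 160,"y": -140,"z": 50,"spin": 32,"fingers": 0.2}
    - {"x": 189.5,"y": -165.5,"z": 75,"spin": 32,"fingers": 0.2}
    - {"x": 189.5,"y": -165.5,"z": 90,"spin": 32,"fingers": 0.2}
    - {"x": 189.5,"y": -165.5,"z": 90,"spin": 32,"fingers": 0.2}
    - {"x": 189.5,"y": -165.5,"z": 90,"spin": 32,"fingers": 0.2}

```text
clock: 35.0
eef_pos: [0.3749, -0.3369, 0.0791]
tool_rot: [0.359, 0.933, -0.0, 0.001]
ft_force: [-0.9, -0.8, -0.6]
grip_width: 0.0342
grasp_force: 0.0
```

Emit:
jog_arm:
  motion:
    - {"x": 0,"y": 0,"z": 25,"spin": 0,"fingers": 0.2}
    - {"x": 0,"y": 0,"z": 50,"spin": 0,"fingers": 0.2}
    - {"x": 0,"y": 0,"z": 55,"spin": 0,"fingers": 0.2}
    - {"x": 0,"y": 0,"z": 55,"spin": 0,"fingers": 1}
    - {"x": 0,"y": 0,"z": 55,"spin": 0,"fingers": 1}
    - {"x": 0,"y": 0,"z": 55,"spin": 0,"fingers": 1}
    - {"x": 0,"y": 0,"z": 15,"spin": 0,"fingers": 1}
    - {"x": 0,"y": 0,"z": -45,"spin": 0,"fingers": 1}

```text
clock: 36.0
eef_pos: [0.3721, -0.3353, 0.1224]
tool_rot: [0.359, 0.933, 0.001, -0.002]
ft_force: [1.1, -1.1, -1.4]
grip_width: 0.0156
grasp_force: 58.8
```

Run:
```python
from h import *
done(189.5,-165.5,90,32);done(0,0,-45,0)
to(loc(BASE,[[.088,0,.1025]])[0],BASE[2])
```

```text
shift [-73.9 241.4  20. ] spin -32.2 | cmd [ 0.3731 -0.3374  0.1225 47.8669] tcp [ 0.3721 -0.3353  0.1224] w 0.0156 F [ 1.1 -1.1 -1.4] q6 0.0 t 36.0
```

Emit:
jog_arm:
  motion:
    - {"x": -17,"y": 55,"z": -20,"spin": -8,"fingers": 1}
    - {"x": -34,"y": 110,"z": -20,"spin": -16,"fingers": 1}
    - {"x": -51,"y": 165,"z": -20,"spin": -24,"fingers": 1}
    - {"x": -66,"y": 215,"z": -20,"spin": -32,"fingers": 1}
    - {"x": -74,"y": 241.5,"z": 5,"spin": -32,"fingers": 1}
    - {"x": -74,"y": 241.5,"z": 20,"spin": -32,"fingers": 1}
    - {"x": -74,"y": 241.5,"z": 20,"spin": -32,"fingers": 1}
    - {"x": -74,"y": 241.5,"z": 20,"spin": -32,"fingers": 1}

```text
clock: 37.0
eef_pos: [0.5895, -0.2081, 0.1036]
tool_rot: [0.089, 0.996, -0.0, 0.0]
ft_force: [-0.1, -0.3, -1.6]
grip_width: 0.0158
grasp_force: 58.9
```

Run:
```python
from h import *
done(-74,241.5,20,-32);to(loc(BASE,[[.088,0,.0755]])[0],BASE[2])
hole('w13.png')
```

```text
shift [ 0.2 -0.1 27. ] spin -0.2 | cmd [ 0.59   -0.208   0.1025 79.8669] tcp [ 0.5895 -0.2081  0.1036] w 0.0158 F [-0.1 -0.3 -1.6] q6 -0.16 t 37.0
hole v [165 166 167 168] min 166 pred end [[316.5, 166.9], [317.5, 329.5]]
```

Good. Release the fourth, then look at the plate, blocks and tray numerically.

Emit:
jog_arm:
  motion:
    - {"x": 0,"y": 0,"z": 15,"spin": 0,"fingers": 1}
    - {"x": 0,"y": 0,"z": 24,"spin": 0,"fingers": 1}
    - {"x": 0,"y": 0,"z": 27,"spin": 0,"fingers": 1}
    - {"x": 0,"y": 0,"z": 27,"spin": 0,"fingers": 1}
    - {"x": 0,"y": 0,"z": 27,"spin": 0,"fingers": -1}
    - {"x": 0,"y": 0,"z": 10,"spin": 0,"fingers": -1}
    - {"x": 0,"y": 0,"z": -40,"spin": 0,"fingers": -1}
    - {"x": 0,"y": 0,"z": -65,"spin": 0,"fingers": -1}

```text
clock: 38.05
eef_pos: [0.5919, -0.2078, 0.1728]
tool_rot: [0.088, 0.996, -0.001, 0.003]
ft_force: [0.5, 0.2, 0.6]
grip_width: 0.0848
grasp_force: 0.0
```

Emit:
jog_arm:
  motion:
    - {"x": 0,"y": 0,"z": 0,"spin": 0,"fingers": -1}
    - {"x": 0,"y": 0,"z": 0,"spin": 0,"fingers": -1}
    - {"x": 0,"y": 0,"z": 0,"spin": 0,"fingers": -1}
    - {"x": 0,"y": 0,"z": 0,"spin": 0,"fingers": -1}
    - {"x": 0,"y": 0,"z": 0,"spin": 0,"fingers": -1}
    - {"x": 0,"y": 0,"z": 0,"spin": 0,"fingers": -1}

```text
clock: 38.8
eef_pos: [0.59, -0.2071, 0.1675]
tool_rot: [0.088, 0.996, 0.0, -0.0]
ft_force: [0.4, 0.6, 0.2]
grip_width: 0.0855
grasp_force: 0.0
```

Run:
```python
from h import *
import pickle
done(0,0,-65,0)
w=snap('wrist','w14.png');pickle.dump(w,open('w14.pkl','wb'));g=cv2.cvtColor(w['pixels'],cv2.COLOR_RGB2GRAY).astype(int)
# profile along tray middle (base x from -20 to -112) at z .03
xs=np.arange(-.112,-.016,.003)
for y in(-.03,.0,.03):
    uv=proj(w,loc(BASE,[[x,y,.03] for x in xs])).round().astype(int);print([int(g[v,u]) for u,v in uv])
for x in(.04,.075,.1): 
    t=.263;s=(x+.022*np.sin(t))/np.cos(t)
    uv=proj(w,loc(BASE,[[x,y,.022+s*np.sin(t)+.022*np.cos(t)] for y in np.arange(-.05,.051,.01)])).round().astype(int);print('plate',x,[int(g[v,u]) for u,v in uv])
t=.263;pt=[[x*np.cos(t)-.022*np.sin(t),y,.022+x*np.sin(t)+.022*np.cos(t)] for x in(-.009,.115) for y in(-.058,.058)]
u=proj(w,loc(BASE,pt));print(u.round(1).tolist(),corners(w,u,4).round(1).tolist())
to(loc(BASE,[hp(.263)])[0]-[0,0,.0187],np.radians(79.87))
```

```text
[78, 78, 101, 100, 96, 90, 150, 166, 149, 120, 99, 166, 167, 149, 127, 98, 149, 165, 153, 131, 107, 89, 78, 29, 23, 20, 35, 36, 37, 39, 6, 81]
[79, 79, 99, 100, 97, 94, 110, 169, 154, 132, 109, 166, 169, 151, 131, 103, 107, 176, 160, 140, 117, 93, 79, 27, 18, 18, 38, 36, 37, 41, 46, 157]
[78, 77, 102, 102, 100, 94, 174, 174, 160, 142, 119, 168, 178, 162, 139, 117, 155, 173, 163, 149, 126, 101, 81, 22, 22, 22, 36, 37, 35, 36, 45, 163]
plate 0.04 [184, 180, 182, 181, 174, 180, 182, 177, 176, 176, 174]
plate 0.075 [187, 185, 187, 186, 178, 181, 182, 178, 177, 176, 175]
plate 0.1 [188, 187, 187, 184, 180, 178, 182, 178, 179, 175, 178]
[[427.2, 129.9], [414.7, 244.2], [294.0, 133.3], [297.5, 260.6]] [[428.1000061035156, 132.89999389648438], [418.5, 242.6999969482422], [295.5, 135.0], [299.20001220703125, 260.8999938964844]]
shift [ 95.2  18.8 131.2] spin -0.0 | cmd [ 0.59   -0.208   0.1675 79.8669] tcp [ 0.59   -0.2072  0.1676] w 0.0855 F [1.1 0.6 0.5] q6 -0.16 t 38.85
```

The profile shows four axle bands side by side in the catch tray and a clear plate still at 15°. Now to the handle.

Emit:
jog_arm:
  motion:
    - {"x": 50,"y": 10,"z": 0,"spin": 0,"fingers": -1}
    - {"x": 95,"y": 19,"z": 0,"spin": 0,"fingers": -1}
    - {"x": 95,"y": 19,"z": 40,"spin": 0,"fingers": -1}
    - {"x": 95,"y": 19,"z": 85,"spin": 0,"fingers": -1}
    - {"x": 95,"y": 19,"z": 120,"spin": 0,"fingers": -1}
    - {"x": 95,"y": 19,"z": 131,"spin": 0,"fingers": -1}
    - {"x": 95,"y": 19,"z": 131,"spin": 0,"fingers": -1}
    - {"x": 95,"y": 19,"z": 131,"spin": 0,"fingers": -1}

```text
clock: 39.85
eef_pos: [0.5014, -0.1723, 0.0384]
tool_rot: [0.088, 0.996, -0.0, 0.001]
ft_force: [0.3, -0.1, -0.9]
grip_width: 0.0854
grasp_force: 0.0
```

Emit:
jog_arm:
  motion:
    - {"x": 0,"y": 0,"z": 0,"spin": 0,"fingers": 0.3}
    - {"x": 0,"y": 0,"z": 0,"spin": 0,"fingers": 1}
    - {"x": 0,"y": 0,"z": 0,"spin": 0,"fingers": 1}
    - {"x": 0,"y": 0,"z": 0,"spin": 0,"fingers": 1}
    - {"x": 0,"y": 0,"z": 0,"spin": 0,"fingers": 1}

```text
clock: 40.48
eef_pos: [0.4999, -0.1719, 0.0371]
tool_rot: [0.088, 0.996, -0.0, 0.0]
ft_force: [-1.4, -0.3, 1.8]
grip_width: 0.0099
grasp_force: 58.4
```

Run:
```python
from h import *
done(95,19,131,0);to(cget()[:3])
F=frame(cget()[3]);z0=loc(BASE,[hp(.263)])[0]
for t in np.linspace(.263,1.88,17)[1:]: print(round(t,2),(F.T@(loc(BASE,[hp(t)])[0]-z0)*1e3).round(0))
```

```text
shift [0. 0. 0.] spin 0 | cmd [ 4.99800e-01 -1.72500e-01  3.65000e-02  7.98669e+01] tcp [ 0.4999 -0.1719  0.0371] w 0.0099 F [-1.4 -0.3  1.8] q6 -0.15 t 40.48
0.36 [ 0.  4. -7.]
0.47 [  0.   8. -13.]
0.57 [  0.  13. -19.]
0.67 [  0.  19. -24.]
0.77 [  0.  25. -29.]
0.87 [  0.  31. -33.]
0.97 [  0.  38. -37.]
1.07 [  0.  45. -40.]
1.17 [  0.  53. -42.]
1.27 [  0.  60. -43.]
1.37 [  0.  68. -43.]
1.48 [  0.  76. -43.]
1.58 [  0.  83. -42.]
1.68 [  0.  91. -40.]
1.78 [  0.  98. -37.]
1.88 [  0. 105. -34.]
```

Emit:
jog_arm:
  motion:
    - {"x": 0,"y": 4,"z": -7,"spin": 0,"fingers": 1}
    - {"x": 0,"y": 8,"z": -13,"spin": 0,"fingers": 1}
    - {"x": 0,"y": 13,"z": -19,"spin": 0,"fingers": 1}
    - {"x": 0,"y": 19,"z": -24,"spin": 0,"fingers": 1}
    - {"x": 0,"y": 25,"z": -29,"spin": 0,"fingers": 1}
    - {"x": 0,"y": 31,"z": -33,"spin": 0,"fingers": 1}
    - {"x": 0,"y": 38,"z": -37,"spin": 0,"fingers": 1}
    - {"x": 0,"y": 45,"z": -40,"spin": 0,"fingers": 1}

```text
clock: 41.48
eef_pos: [0.5069, -0.1323, 0.0786]
tool_rot: [0.09, 0.996, -0.006, -0.0]
ft_force: [-7.5, -11.3, 13.2]
grip_width: 0.01
grasp_force: 58.6
```

Emit:
jog_arm:
  motion:
    - {"x": 0,"y": 8,"z": -2,"spin": 0,"fingers": 1}
    - {"x": 0,"y": 15,"z": -3,"spin": 0,"fingers": 1}
    - {"x": 0,"y": 23,"z": -3,"spin": 0,"fingers": 1}
    - {"x": 0,"y": 31,"z": -3,"spin": 0,"fingers": 1}
    - {"x": 0,"y": 38,"z": -2,"spin": 0,"fingers": 1}
    - {"x": 0,"y": 46,"z": 0,"spin": 0,"fingers": 1}
    - {"x": 0,"y": 53,"z": 3,"spin": 0,"fingers": 1}
    - {"x": 0,"y": 58,"z": 5,"spin": 0,"fingers": 1}

```text
clock: 42.48
eef_pos: [0.5176, -0.0711, 0.073]
tool_rot: [0.088, 0.996, -0.002, -0.0]
ft_force: [-4.2, -3.9, 7.9]
grip_width: 0.0099
grasp_force: 66.4
```

Run:
```python
from h import *
done(0,45,-40,0);done(0,58,5,0);to(cget()[:3]);print(cget()-[.5174,-.072,.0725,0]);done(0,0,-100,0)
to([.5487,-.2096,.1455])
```

```text
shift [0. 0. 0.] spin 0 | cmd [ 5.17900e-01 -7.11000e-02  7.15000e-02  7.98669e+01] tcp [ 0.5176 -0.0711  0.073 ] w 0.0099 F [-4.2 -3.9  7.9] q6 0.04 t 42.48
[ 5.48222498e-04  8.60517251e-04 -1.00000000e-03  7.98669156e+01]
shift [ -54.6 -130.9   26. ] spin 0 | cmd [ 5.17900e-01 -7.11000e-02  1.71500e-01  7.98669e+01] tcp [ 0.5176 -0.0711  0.073 ] w 0.0099 F [-4.2 -3.9  7.9] q6 0.04 t 42.48
```

Same open pose as before. Release, rise, and go to the stack view pose.

Emit:
jog_arm:
  motion:
    - {"x": 0,"y": 0,"z": 0,"spin": 0,"fingers": 0.3}
    - {"x": 0,"y": 0,"z": 0,"spin": 0,"fingers": -0.5}
    - {"x": 0,"y": 0,"z": 0,"spin": 0,"fingers": -1}
    - {"x": 0,"y": 0,"z": -50,"spin": 0,"fingers": -1}
    - {"x": 0,"y": 0,"z": -100,"spin": 0,"fingers": -1}
    - {"x": -15,"y": -45,"z": -100,"spin": 0,"fingers": -1}
    - {"x": -35,"y": -90,"z": -100,"spin": 0,"fingers": -1}
    - {"x": -54.5,"y": -131,"z": -90,"spin": 0,"fingers": -1}

```text
clock: 43.48
eef_pos: [0.5496, -0.2106, 0.1628]
tool_rot: [0.088, 0.996, -0.0, 0.001]
ft_force: [-0.2, -0.1, -0.2]
grip_width: 0.0853
grasp_force: 0.0
```

Emit:
jog_arm:
  motion:
    - {"x": 0,"y": 0,"z": 16,"spin": 0,"fingers": -1}
    - {"x": 0,"y": 0,"z": 16,"spin": 0,"fingers": -1}
    - {"x": 0,"y": 0,"z": 16,"spin": 0,"fingers": -1}

```text
clock: 43.85
eef_pos: [0.5484, -0.2077, 0.1458]
tool_rot: [0.088, 0.996, 0.0, -0.0]
ft_force: [0.5, 0.2, -0.0]
grip_width: 0.0856
grasp_force: 0.0
```

Run:
```python
from h import *
import pickle
done(-54.5,-131,10,0);done(0,0,16,0)
w=snap('wrist','w15.png');pickle.dump(w,open('w15.pkl','wb'))
uv=proj(w,loc(BASE,[[.097,0,.040]]))[0];print(uv)
for lo in (None,150,160):print(block(w,uv,.04,26,lo))
to([.588,-.2165,.034],BASE[2])
a=pickle.load(open('w7.pkl','rb'));print(np.abs(a['pixels'].astype(int)-w['pixels'])[200:270,280:360].mean(), np.abs(a['pixels'].astype(int)-w['pixels'])[140:190,480:540].mean())
```

```text
[314.64234342 238.44742139]
(array([ 587.9, -218. ]), (49.9, 53.2), -10.1, 112.0)
(array([ 587.7, -215.7]), (29.5, 28.2), -10.1, 150)
(array([ 587.5, -215.5]), (28.2, 28.2), -11.1, 160)
shift [-40.    0.2 111.5] spin -0.2 | cmd [ 0.5486 -0.2097  0.1455 79.8669] tcp [ 0.5487 -0.2078  0.1463] w 0.0855 F [0.3 0.  0.4] q6 -0.19 t 43.9
6.01702380952381 17.340333333333334
```

Emit:
jog_arm:
  motion:
    - {"x": -40,"y": 0,"z": 20,"spin": 0,"fingers": -0.1}
    - {"x": -40,"y": 0,"z": 60,"spin": 0,"fingers": -0.1}
    - {"x": -40,"y": 0,"z": 90,"spin": 0,"fingers": -0.1}
    - {"x": -40,"y": 0,"z": 108,"spin": 0,"fingers": -0.1}
    - {"x": -40,"y": 0,"z": 111.5,"spin": 0,"fingers": -0.1}
    - {"x": -40,"y": 0,"z": 111.5,"spin": 0,"fingers": 1}
    - {"x": -40,"y": 0,"z": 111.5,"spin": 0,"fingers": 1}
    - {"x": -40,"y": 0,"z": 111.5,"spin": 0,"fingers": 1}

```text
clock: 44.9
eef_pos: [0.589, -0.2161, 0.0357]
tool_rot: [0.088, 0.996, -0.0, 0.001]
ft_force: [-0.9, 1.4, 2.5]
grip_width: 0.0275
grasp_force: 59.5
```

Run:
```python
from h import *
done(-40,0,111.5,0);to([.5321,-.4463,.104],np.radians(52.87))
```

```text
shift [  14.6 -235.8  -70. ] spin 27.0 | cmd [ 5.87900e-01 -2.16700e-01  3.40000e-02  7.98669e+01] tcp [ 0.589  -0.2161  0.0357] w 0.0275 F [-0.9  1.4  2.5] q6 -0.18 t 44.9
```

Emit:
jog_arm:
  motion:
    - {"x": 0,"y": 0,"z": -30,"spin": 0,"fingers": 1}
    - {"x": 0,"y": -5,"z": -70,"spin": 0,"fingers": 1}
    - {"x": 4,"y": -60,"z": -70,"spin": 7,"fingers": 1}
    - {"x": 8,"y": -115,"z": -70,"spin": 14,"fingers": 1}
    - {"x": 11,"y": -170,"z": -70,"spin": 21,"fingers": 1}
    - {"x": 14.5,"y": -220,"z": -70,"spin": 27,"fingers": 1}
    - {"x": 14.5,"y": -236,"z": -60,"spin": 27,"fingers": 1}
    - {"x": 14.5,"y": -236,"z": -50,"spin": 27,"fingers": 1}

```text
clock: 45.9
eef_pos: [0.5316, -0.4466, 0.0835]
tool_rot: [0.319, 0.948, 0.0, -0.0]
ft_force: [0.8, 0.7, -0.8]
grip_width: 0.0275
grasp_force: 59.3
```

Emit:
jog_arm:
  motion:
    - {"x": 0,"y": 0,"z": 30,"spin": 0,"fingers": 1}
    - {"x": 0,"y": 0,"z": 60,"spin": 0,"fingers": 1}
    - {"x": 0,"y": 0,"z": 76,"spin": 0,"fingers": 1}
    - {"x": 0,"y": 0,"z": 76,"spin": 0,"fingers": 1}
    - {"x": 0,"y": 0,"z": 76,"spin": 0,"fingers": 0.1}
    - {"x": 0,"y": 0,"z": 76,"spin": 0,"fingers": -0.1}
    - {"x": 0,"y": 0,"z": 30,"spin": 0,"fingers": -0.1}
    - {"x": 0,"y": 0,"z": -22,"spin": 0,"fingers": -0.1}

```text
clock: 46.9
eef_pos: [0.5315, -0.4449, 0.1058]
tool_rot: [0.318, 0.948, 0.001, -0.002]
ft_force: [1.2, -0.9, 1.1]
grip_width: 0.047
grasp_force: 0.0
```

Run:
```python
from h import *
import pickle
done(14.5,-236,-50,27);done(0,0,-22,0);to([.588,-.2165,.106],np.radians(79.87))
w=snap('wrist','w16.png');pickle.dump(w,open('w16.pkl','wb'))
uv=proj(w,[.532,-.446,.013])[0];print(uv,block(w,uv,.013))
uv=proj(w,[.588,-.2165,.03])[0];print(uv)
for lo in (140,150,160):print(block(w,uv,.03,24,lo))
```

```text
shift [ 94.3 217.1   0. ] spin -27.0 | cmd [ 0.5321 -0.4465  0.106  52.8669] tcp [ 0.5315 -0.4449  0.1058] w 0.047 F [ 1.2 -0.9  1.1] q6 -0.05 t 46.9
[316.42107827 203.30994282] (array([ 531.6, -443.5]), (30.0, 29.1), -37.2, 120.0)
[614.65443925  87.92695909]
(array([ 587.2, -216.5]), (28.7, 29.2), -10.5, 140)
(array([ 593. , -218.1]), (8.8, 1.3), -16.2, 150)
(array([ 590.9, -231.4]), (0.0, 0.0), 0.0, 160)
```

Thin block is back in the tray and the thick one still stands at (587,-216). Fetch it.

Emit:
jog_arm:
  motion:
    - {"x": 22,"y": 50,"z": -5,"spin": -7,"fingers": -0.1}
    - {"x": 45,"y": 105,"z": -5,"spin": -14,"fingers": -0.1}
    - {"x": 70,"y": 160,"z": -5,"spin": -21,"fingers": -0.1}
    - {"x": 90,"y": 207,"z": -5,"spin": -27,"fingers": -0.1}
    - {"x": 94.5,"y": 217,"z": 0,"spin": -27,"fingers": -0.1}
    - {"x": 94.5,"y": 217,"z": 20,"spin": -27,"fingers": -0.1}
    - {"x": 94.5,"y": 217,"z": 50,"spin": -27,"fingers": -0.1}
    - {"x": 94.5,"y": 217,"z": 50,"spin": -27,"fingers": -0.1}

```text
clock: 47.95
eef_pos: [0.5853, -0.2156, 0.0534]
tool_rot: [0.089, 0.996, 0.001, -0.003]
ft_force: [-1.0, -0.1, 0.1]
grip_width: 0.0469
grasp_force: 0.0
```

Emit:
jog_arm:
  motion:
    - {"x": 0,"y": 0,"z": 25,"spin": 0,"fingers": -0.1}
    - {"x": 0,"y": 0,"z": 38,"spin": 0,"fingers": -0.1}
    - {"x": 0,"y": 0,"z": 38,"spin": 0,"fingers": -0.1}
    - {"x": 0,"y": 0,"z": 38,"spin": 0,"fingers": 1}
    - {"x": 0,"y": 0,"z": 38,"spin": 0,"fingers": 1}
    - {"x": 0,"y": 0,"z": 38,"spin": 0,"fingers": 1}
    - {"x": 0,"y": 0,"z": 5,"spin": 0,"fingers": 1}
    - {"x": 0,"y": 0,"z": -40,"spin": 0,"fingers": 1}

```text
clock: 48.95
eef_pos: [0.5863, -0.215, 0.0952]
tool_rot: [0.088, 0.996, 0.001, -0.002]
ft_force: [0.8, -0.3, -0.3]
grip_width: 0.0284
grasp_force: 60.3
```

Run:
```python
from h import *
done(94.5,217,50,-27);done(0,0,-40,0);to([.5165,-.357,.011],np.radians(65.87))
```

```text
shift [  45.4 -150.9   85. ] spin 14.0 | cmd [ 0.5878 -0.2164  0.096  79.8669] tcp [ 0.5863 -0.215   0.0952] w 0.0284 F [ 0.8 -0.3 -0.3] q6 -0.17 t 48.95
```

Emit:
jog_arm:
  motion:
    - {"x": 15,"y": -50,"z": -5,"spin": 5,"fingers": 1}
    - {"x": 30,"y": -100,"z": -5,"spin": 10,"fingers": 1}
    - {"x": 45.5,"y": -145,"z": -5,"spin": 14,"fingers": 1}
    - {"x": 45.5,"y": -151,"z": 10,"spin": 14,"fingers": 1}
    - {"x": 45.5,"y": -151,"z": 40,"spin": 14,"fingers": 1}
    - {"x": 45.5,"y": -151,"z": 75,"spin": 14,"fingers": 1}
    - {"x": 45.5,"y": -151,"z": 86,"spin": 14,"fingers": 1}
    - {"x": 45.5,"y": -151,"z": 87,"spin": 14,"fingers": 1}

```text
clock: 49.95
eef_pos: [0.5165, -0.3553, 0.0092]
tool_rot: [0.208, 0.978, 0.0, -0.001]
ft_force: [-0.2, 0.6, -0.9]
grip_width: 0.0283
grasp_force: 60.3
```

Emit:
jog_arm:
  motion:
    - {"x": 0,"y": 0,"z": 0,"spin": 0,"fingers": 1}
    - {"x": 0,"y": 0,"z": 0,"spin": 0,"fingers": 0.1}
    - {"x": 0,"y": 0,"z": 0,"spin": 0,"fingers": -0.1}
    - {"x": 0,"y": 0,"z": -50,"spin": 0,"fingers": -0.1}
    - {"x": 0,"y": 0,"z": -110,"spin": 0,"fingers": -1}
    - {"x": 0,"y": 0,"z": -160,"spin": 0,"fingers": -1}
    - {"x": 0,"y": 0,"z": -160,"spin": 0,"fingers": -1}
    - {"x": 0,"y": 0,"z": -160,"spin": 0,"fingers": -1}

```text
clock: 50.95
eef_pos: [0.5163, -0.3562, 0.1692]
tool_rot: [0.209, 0.978, 0.0, 0.0]
ft_force: [-0.1, -0.5, -0.7]
grip_width: 0.0854
grasp_force: 0.0
```

Run:
```python
from h import *
import pickle
done(45.5,-151,87,14);done(0,0,-160,0);to([.5178,-.0714,.17],np.radians(79.87))
w=snap('wrist','w17.png');pickle.dump(w,open('w17.pkl','wb'))
for P in ([.5165,-.357,.019],[.532,-.444,.013]):
    uv=proj(w,P)[0];print(uv,block(w,uv,P[2],22),block(w,uv,P[2],22,150))
for n,P in(('cup',loc(TRAY,[[-.031,-.03,.021]])[0]),('bar',loc(TRAY,[[.027,.038,.025]])[0])):
    u=proj(w,P)[0].astype(int);g=cv2.cvtColor(w['pixels'],cv2.COLOR_RGB2GRAY);print(n,u,g[u[1],u[0]-25:u[0]+26:3])
```

```text
shift [115.6 261.3  -1. ] spin -14.0 | cmd [ 0.5164 -0.3571  0.169  65.8669] tcp [ 0.5163 -0.3562  0.1692] w 0.0854 F [-0.1 -0.5 -0.7] q6 -0.18 t 50.95
[316.33342397 185.09724218] (array([ 515.7, -355.7]), (29.2, 29.4), -23.3, 120.0) (array([ 519. , -356.8]), (28.3, 19.7), -24.2, 150)
[251.65431054 226.34901669] (array([ 531.7, -443.5]), (30.2, 30.3), -37.6, 120.0) (array([ 531.6, -443.4]), (28.0, 27.8), -37.4, 150)
cup [254 178] [ 65 140 179 121 116 107 105 107 106 106  91  66  66  74 174 135 105]
bar [314 235] [106 106 112  64  65  66  66 125 149 149 150 109 106 107 105 106 105]
```

Both blocks are in the tray with the bar and cup. Now to the handle to close the plate.

Emit:
jog_arm:
  motion:
    - {"x": 24,"y": 53,"z": -3,"spin": -5,"fingers": -1}
    - {"x": 48,"y": 107,"z": -3,"spin": -10,"fingers": -1}
    - {"x": 72,"y": 160,"z": -3,"spin": -14,"fingers": -1}
    - {"x": 96,"y": 213,"z": -3,"spin": -14,"fingers": -1}
    - {"x": 115.5,"y": 261,"z": -3,"spin": -14,"fingers": -1}
    - {"x": 115.5,"y": 261.5,"z": -1,"spin": -14,"fingers": -1}
    - {"x": 115.5,"y": 261.5,"z": 40,"spin": -14,"fingers": -1}
    - {"x": 115.5,"y": 261.5,"z": 60,"spin": -14,"fingers": -1}

```text
clock: 52.0
eef_pos: [0.5158, -0.0708, 0.1059]
tool_rot: [0.088, 0.996, -0.0, -0.003]
ft_force: [-0.2, -0.2, -0.0]
grip_width: 0.0851
grasp_force: 0.0
```

Emit:
jog_arm:
  motion:
    - {"x": 0,"y": 0,"z": 30,"spin": 0,"fingers": -1}
    - {"x": 0,"y": 0,"z": 37,"spin": 0,"fingers": -1}
    - {"x": 0,"y": 0,"z": 37,"spin": 0,"fingers": -1}
    - {"x": 0,"y": 0,"z": 37,"spin": 0,"fingers": 0.3}
    - {"x": 0,"y": 0,"z": 37,"spin": 0,"fingers": 1}
    - {"x": 0,"y": 0,"z": 37,"spin": 0,"fingers": 1}
    - {"x": 0,"y": 0,"z": 37,"spin": 0,"fingers": 1}
    - {"x": 0,"y": 0,"z": 37,"spin": 0,"fingers": 1}

```text
clock: 53.0
eef_pos: [0.5182, -0.0706, 0.0728]
tool_rot: [0.088, 0.996, -0.0, 0.0]
ft_force: [-0.3, -0.9, 3.2]
grip_width: 0.01
grasp_force: 58.4
```

Run:
```python
from h import *
done(115.5,261.5,60,-14);done(0,0,37,0);to(cget()[:3])
to(loc(BASE,[hp(0)])[0]-[0,0,.0182])
F=frame(cget()[3]);z0=loc(BASE,[hp(1.85)])[0]
for t in np.linspace(1.85,0,17)[1:]: print(round(t,2),(F.T@(loc(BASE,[hp(t)])[0]-z0)*1e3).round(0))
```

```text
shift [0. 0. 0.] spin 0 | cmd [ 5.17900e-01 -7.12000e-02  7.20000e-02  7.98669e+01] tcp [ 0.5182 -0.0706  0.0728] w 0.01 F [-0.3 -0.9  3.2] q6 0.04 t 53.0
shift [   0.2 -109.3   54.2] spin 0 | cmd [ 5.17900e-01 -7.12000e-02  7.20000e-02  7.98669e+01] tcp [ 0.5182 -0.0706  0.0728] w 0.01 F [-0.3 -0.9  3.2] q6 0.04 t 53.0
1.73 [-0. -8. -3.]
1.62 [ -0. -17.  -6.]
1.5 [ -0. -25.  -8.]
1.39 [ -0. -34.  -8.]
1.27 [ -0. -43.  -8.]
1.16 [ -0. -52.  -6.]
1.04 [ -0. -60.  -4.]
0.92 [ -0. -68.  -0.]
0.81 [ -0. -76.   4.]
0.69 [ -0. -83.  10.]
0.58 [ -0. -89.  16.]
0.46 [ -0. -95.  22.]
0.35 [  -0. -100.   30.]
0.23 [  -0. -104.   37.]
0.12 [  -0. -107.   46.]
0.0 [  -0. -109.   54.]
```

Emit:
jog_arm:
  motion:
    - {"x": 0,"y": -8,"z": -3,"spin": 0,"fingers": 1}
    - {"x": 0,"y": -17,"z": -6,"spin": 0,"fingers": 1}
    - {"x": 0,"y": -25,"z": -8,"spin": 0,"fingers": 1}
    - {"x": 0,"y": -34,"z": -8,"spin": 0,"fingers": 1}
    - {"x": 0,"y": -43,"z": -8,"spin": 0,"fingers": 1}
    - {"x": 0,"y": -52,"z": -6,"spin": 0,"fingers": 1}
    - {"x": 0,"y": -60,"z": -4,"spin": 0,"fingers": 1}
    - {"x": 0,"y": -68,"z": 0,"spin": 0,"fingers": 1}

```text
clock: 54.0
eef_pos: [0.507, -0.1371, 0.0729]
tool_rot: [0.088, 0.996, 0.001, 0.001]
ft_force: [0.2, 3.4, 7.3]
grip_width: 0.01
grasp_force: 64.0
```

Emit:
jog_arm:
  motion:
    - {"x": 0,"y": -8,"z": 4,"spin": 0,"fingers": 1}
    - {"x": 0,"y": -15,"z": 10,"spin": 0,"fingers": 1}
    - {"x": 0,"y": -21,"z": 16,"spin": 0,"fingers": 1}
    - {"x": 0,"y": -27,"z": 22,"spin": 0,"fingers": 1}
    - {"x": 0,"y": -32,"z": 30,"spin": 0,"fingers": 1}
    - {"x": 0,"y": -36,"z": 37,"spin": 0,"fingers": 1}
    - {"x": 0,"y": -39,"z": 46,"spin": 0,"fingers": 1}
    - {"x": 0,"y": -41,"z": 53,"spin": 0,"fingers": 1}

```text
clock: 55.0
eef_pos: [0.4997, -0.1783, 0.0188]
tool_rot: [0.088, 0.996, -0.0, 0.001]
ft_force: [-7.8, 10.2, 49.3]
grip_width: 0.0098
grasp_force: 68.0
```

Emit:
jog_arm:
  motion:
    - {"x": 0,"y": 0,"z": 1,"spin": 0,"fingers": 1}
    - {"x": 0,"y": 0,"z": 1,"spin": 0,"fingers": 1}
    - {"x": 0,"y": 0,"z": 1,"spin": 0,"fingers": 0.3}
    - {"x": 0,"y": 0,"z": 1,"spin": 0,"fingers": -1}
    - {"x": 0,"y": 0,"z": 1,"spin": 0,"fingers": -1}
    - {"x": 0,"y": 0,"z": -50,"spin": 0,"fingers": -1}
    - {"x": 0,"y": 0,"z": -110,"spin": 0,"fingers": -1}
    - {"x": 0,"y": 0,"z": -170,"spin": 0,"fingers": -1}

```text
clock: 56.0
eef_pos: [0.498, -0.1779, 0.1905]
tool_rot: [0.088, 0.996, -0.0, -0.001]
ft_force: [1.9, -0.3, -0.5]
grip_width: 0.0857
grasp_force: 0.0
```

Emit:
jog_arm:
  motion:
    - {"x": 0,"y": 0,"z": -80,"spin": 0,"fingers": -1}
    - {"x": 0,"y": 0,"z": -80,"spin": 0,"fingers": -1}
    - {"x": 0,"y": 0,"z": -80,"spin": 0,"fingers": -1}
    - {"x": 0,"y": 0,"z": -80,"spin": 0,"fingers": -1}
    - {"x": 0,"y": 0,"z": -80,"spin": 0,"fingers": -1}
    - {"x": 0,"y": 0,"z": -80,"spin": 0,"fingers": -1}

```text
clock: 56.75
eef_pos: [0.4983, -0.1776, 0.268]
tool_rot: [0.088, 0.996, 0.0, -0.001]
ft_force: [-0.6, 0.4, -0.0]
grip_width: 0.0852
grasp_force: 0.0
```

Run:
```python
from h import *
import pickle
w=snap('wrist','w18.png');u=proj(w,loc(BASE,pl));print(u.round(1).tolist(),corners(w,u,4).round(1).tolist())
g=cv2.cvtColor(w['pixels'],cv2.COLOR_RGB2GRAY).astype(int)
xs=np.arange(-.112,-.016,.002)
for y in(-.03,.03):
    uv=proj(w,loc(BASE,[[x,y,.035] for x in xs])).round().astype(int);print([int(g[v,u]) for u,v in uv])
for P in ([.5165,-.357,.019],[.532,-.444,.013]):
    uv=proj(w,P)[0];print(uv,block(w,uv,P[2],18))
o=readout.get_obs();print(o['eef_pos'],o['ft_force'],o['clock'],np.abs(o['joint_vel']).max())
# bottle: green blob in side view
s=snap('side');px=s['pixels'].astype(int);m=(px[...,1]>px[...,0]+30)&(px[...,1]>px[...,2]+30);m[:, :340]=0;m[:,420:]=0
ys,xs=np.where(m);print('bottle green',xs.min(),xs.max(),ys.min(),ys.max())
```

```text
[[286.1, 198.0], [378.7, 197.6], [373.8, 273.3], [289.1, 273.6]] [[287.6000061035156, 197.5], [378.20001220703125, 197.39999389648438], [373.79998779296875, 273.29998779296875], [290.3999938964844, 273.79998779296875]]
[78, 77, 75, 87, 98, 99, 98, 95, 94, 89, 83, 177, 165, 154, 146, 121, 109, 88, 65, 173, 163, 159, 138, 126, 99, 86, 81, 155, 148, 148, 142, 118, 111, 100, 83, 75, 16, 19, 18, 22, 37, 36, 34, 35, 35, 15, 44, 82]
[74, 76, 75, 73, 94, 98, 101, 100, 91, 89, 83, 129, 176, 163, 156, 134, 112, 106, 84, 87, 89, 89, 89, 90, 94, 77, 39, 19, 16, 10, 4, 35, 125, 106, 92, 51, 13, 21, 18, 19, 35, 36, 33, 33, 35, 30, 62, 79]
[196.27541146 200.74290919] (array([ 516.2, -355.3]), (29.9, 29.9), -24.8, 126.0)
[145.44488191 218.95510267] (array([ 536.3, -444.9]), (53.5, 38.9), -29.0, 92.0)
[ 0.49845646 -0.1776421   0.26829312] [-0.12325077  0.22651746 -0.83569016] 56.8 0.007296259000549797
bottle green 371 390 148 188
```

Run:
```python
from h import *
w=snap('wrist');uv=proj(w,[.532,-.444,.013])[0]
ok=False
for lo in (110,125,140): 
    b=block(w,uv,.013,18,lo);print(b);ok|=28<b[1][0]<32 and 28<b[1][1]<32
if ok: print(bot.job_done())
```

```text
(array([ 544. , -446.6]), (31.6, 14.3), -6.3, 110)
(array([ 544. , -446.5]), (28.6, 14.2), -6.1, 125)
(array([ 539.2, -445.6]), (22.8, 14.8), -36.7, 140)
```

Run:
```python
from h import *
w=snap('wrist','w20.png');u,v=proj(w,[.532,-.444,.013])[0].astype(int);g=cv2.cvtColor(w['pixels'],cv2.COLOR_RGB2GRAY)
for r in g[v-18:v+24:2,u-24:u+26:2]: print(' '.join('%3d'%k for k in r))
print(proj(w,loc(TRAY,tr)).round().tolist(),u,v)
```

```text
64  54  68  67  67  68  64  67  65  65  66  67  63  60  72  85  87  69  57  60  65  66  69  69  64
 60  62  67  67  68  68  67  68  67  98 100  85 111  64  66  67  67  68  68  69  68  68  69  46  41
 53  67  67  69  68  68  67  69  68  62 101 112 100  79  69  67  68  69  67  68  68  68  71  44  38
 45  70  69  69  67  68  67  68  66  79  79  64  72  74  68  67  68  69  69  68  68  69  71  47  14
 40  69  66  67  68  67  68  69  65  96  92 168  78  72  74  74  74  62  68  68  68  69  70  45  19
 44  69  68  67  68  69  68  68  72  99  96 127  92 100  84  75  74  76  72  67  68  68  68  64  47
 47  67  69  68  68  68  67  67  84  96  96  97  96  96  97  98  91  77  74  78  68  68  68  68  71
 55  68  67  68  67  67  68  66  97  97  97  99  93  99  98  96  97  96  97  64  69  70  68  67  69
 65  67  68  68  67  67  68  71  99  97  99  62  17  36  97  97  98  98  95  63  67  65  63  92  88
 73  68  67  68  67  68  66  85  98  98 103  20  12   9  60  97  97  98  68  87  88 115 115 112 111
 70  67  67  68  67  66  66  98  95  97  99  66   6   6  83  96  94  99  81 113 111 111 110 110 111
 
[... 371 characters left out ...]
110 111 111 110 110 111 110
189 192 166 133 115  94  75  75  87 109 112 110 109 110 105 121 108 110 111 110 111 110 110 110 111
187 185 190 196 194 188 164 108 101  88  73  92 111 112 111 110 109 110 109 109 111 110 111 111 110
190 190 190 189 192 189 185 189 175 161 110 101  88  76  83 100 113 111 111 110 109 110 111 109 110
186 185 190 186 174 185 188 188 188 190 187 172 158 118 102  97  65  87 105 112 111 111 110 110 110
187 180 181 182 189 189 185 189 190 185 183 175 179 181 173 163 144 109  93  77  74  87 113 113 111
178 187 186 186 188 189 188 183 187 184 178 171 173 173 177 176 180 170 161 141 105 102  84  67  93
[[234.0, 187.0], [124.0, 152.0], [115.0, 227.0], [216.0, 257.0]] 145 218
```

The thin block is in place, with its hole at the predicted pixel; it is only half shadowed by the arm. Handing in.

```bash
python3 -c "
from workcell import bot
print(bot.job_done())"
```

```text
the job is handed in; nothing more can be done
None
```

The job is handed in at about 57 s: all four axles rolled into the catch tray, both blocks are back in the parts tray with the bar and cup, the plate lies flat and the oil bottle still stands, as far as my last camera checks show; no verdict was returned.

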